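# Shut down the multi-place stirrer

## Task

The stirring run is over: first turn the stirrer's black pointer knob anticlockwise all the way to its off stop and keep it pressed against the stop for about half a second, firmly enough to open the contact inside but without forcing it. Then tip the two red toggles over to off, towards the control strip's front edge, leaving the blue toggles on and the beakers, bottles and tube rack standing where they are.

Things in the scene. Friction and masses are not known exactly. Their poses are not given: they have to be found in the camera images.
- stirrer: White flat-topped stirrer, fixed to the bench, 260 (x) by 360 (y) mm, top face 65 mm above the bench. Origin under its centre; x points from the front edge (grey control strip, robot side) to the back (three dark stirring plates), y to the left along the strip, z up. Knob at the strip's left end, five toggles to its right in a row along y, all centred on local x = -62 mm.
- knob_axis (a point): Point on the knob's upright axis, level with the stirrer's top face. The contact inside opens when the pointer is held within 0.05 rad of the stop with more than 8 N on the knob for 0.3 s (best 11 to 17 N, pushed sideways on the pointer about 33 mm from the axis); over 25 N damages it. On the top face the toggles begin 90 mm and the left beaker 85 mm from the axis.
- speed_knob (a joint): Knob angle in rad: 0 at the hard off stop (pointer towards the red dot, 135 deg anticlockwise seen from above from the stirrer's x axis), growing clockwise to 4.7: the pointer's direction is 135 deg minus this angle. Starts between 2.2 and 4.2. Stays where left; friction about 0.06 N m (about 2 N at 33 mm from the axis).
- pointer_tip (a point): Outer end of the black knob's one-sided pointer (white line on top), 20 mm above the top face. The pointer is an upright bar 10 mm thick from the axis to 46 mm radius, 8 to 32 mm above the top face, and can be pushed on its side with shut fingers. Hub: 12 mm radius, 30 mm high; below it a skirt of 22 mm radius, 8 mm high.
- red_a (a joint): Angle of a red toggle in rad: 0 = on (leaning 0.4 rad to the stirrer's back, +x), 0.8 = off (leaning 0.4 rad to the front edge, towards the robot). Pivot 6 mm above the stirrer's top face; it stays where it is left (stiff friction, 1 to 3 N near its tip) and has a hard stop at each end: push it until it meets the stop. Starts on.
- red_a_tip (a point): Tip of that red-capped toggle bat: 10 mm thick round bar standing out 32 mm from its pivot, so the tip is 35 mm above the stirrer's top face and 12.5 mm behind the pivot (local x) when on. The five toggles stand 27 mm apart in one row along the stirrer's y; the order of the colours changes.
- red_b (a joint): Angle of a red toggle in rad: 0 = on (leaning 0.4 rad to the stirrer's back, +x), 0.8 = off (leaning 0.4 rad to the front edge, towards the robot). Pivot 6 mm above the stirrer's top face; it stays where it is left (stiff friction, 1 to 3 N near its tip) and has a hard stop at each end: push it until it meets the stop. Starts on.
- red_b_tip (a point): Tip of that red-capped toggle bat: 10 mm thick round bar standing out 32 mm from its pivot, so the tip is 35 mm above the stirrer's top face and 12.5 mm behind the pivot (local x) when on. The five toggles stand 27 mm apart in one row along the stirrer's y; the order of the colours changes.
- blue_a (a joint): Angle of a blue toggle in rad: 0 = on (leaning 0.4 rad to the stirrer's back, +x), 0.8 = off (leaning 0.4 rad to the front edge, towards the robot). Pivot 6 mm above the stirrer's top face; it stays where it is left (stiff friction, 1 to 3 N near its tip) and has a hard stop at each end: push it until it meets the stop. Starts on.
- blue_a_tip (a point): Tip of that blue-capped toggle bat: 10 mm thick round bar standing out 32 mm from its pivot, so the tip is 35 mm above the stirrer's top face and 12.5 mm behind the pivot (local x) when on. The five toggles stand 27 mm apart in one row along the stirrer's y; the order of the colours changes.
- blue_b (a joint): Angle of a blue toggle in rad: 0 = on (leaning 0.4 rad to the stirrer's back, +x), 0.8 = off (leaning 0.4 rad to the front edge, towards the robot). Pivot 6 mm above the stirrer's top face; it stays where it is left (stiff friction, 1 to 3 N near its tip) and has a hard stop at each end: push it until it meets the stop. Starts on.
- blue_b_tip (a point): Tip of that blue-capped toggle bat: 10 mm thick round bar standing out 32 mm from its pivot, so the tip is 35 mm above the stirrer's top face and 12.5 mm behind the pivot (local x) when on. The five toggles stand 27 mm apart in one row along the stirrer's y; the order of the colours changes.
- blue_c (a joint): Angle of a blue toggle in rad: 0 = on (leaning 0.4 rad to the stirrer's back, +x), 0.8 = off (leaning 0.4 rad to the front edge, towards the robot). Pivot 6 mm above the stirrer's top face; it stays where it is left (stiff friction, 1 to 3 N near its tip) and has a hard stop at each end: push it until it meets the stop. Starts on.
- blue_c_tip (a point): Tip of that blue-capped toggle bat: 10 mm thick round bar standing out 32 mm from its pivot, so the tip is 35 mm above the stirrer's top face and 12.5 mm behind the pivot (local x) when on. The five toggles stand 27 mm apart in one row along the stirrer's y; the order of the colours changes.
- beaker_a: Open glass beaker, 64 mm wide, 70 mm high, standing on the left stirring plate (behind the knob). Origin at the centre of its underside. Not to be disturbed.
- beaker_b: Open glass beaker, 64 mm wide, 70 mm high, standing on the right stirring plate (behind the toggles). Origin at the centre of its underside. Not to be disturbed.
- amber_bottle: Amber bottle, 72 mm wide, 160 mm high, on the bench left of the stirrer. Origin at the centre of its underside. Not to be disturbed.
- blue_cap_bottle: Clear bottle with blue cap, 72 mm wide, 150 mm high, on the bench right of the stirrer. Origin at the centre of its underside. Not to be disturbed.
- tube_rack: Blue microtube rack, 100 x 75 mm, 36 mm high, on the bench right of the stirrer. Origin at the centre of its underside. Not to be disturbed.

How it is judged:
On the way, in this order (a step that is already met when the one before it is completed fails the run):
1. knob against its off stop (within 0.05 rad), pressed with more than 8 N for 0.3 s (value of joint speed_knob below 0.05 rad and contact force between speed_knob and anything else above 8 N), for 0.3 s.
2. both red toggles off (value of joint each of red_a, red_b above 0.7 rad), for 0.2 s.
At the end, for the whole second after the job is handed in: The knob is within 0.05 rad of its off stop, both red toggles are fully off (above 0.7 rad) and were tipped after the knob was pressed home, all three blue toggles are on (below 0.15 rad), and the beakers, bottles and tube rack stand upright (within 0.1 rad), still, within 20 mm of where they were (all of step 2 and value of joint speed_knob below 0.05 rad and value of joint each of blue_a, blue_b, blue_c below 0.15 rad and distance of each of beaker_a, beaker_b, amber_bottle, blue_cap_bottle, tube_rack from where it was at the start of the episode below 0.02 m and angle between each of beaker_a, beaker_b, amber_bottle, blue_cap_bottle, tube_rack's own z axis and vertical below 0.1 rad and linear speed of each of beaker_a, beaker_b, amber_bottle, blue_cap_bottle, tube_rack below 0.02 m/s); the robot touches nothing.
It fails at once if the knob is forced with more than 25 N (contact force between speed_knob and anything else above 25 N).
It fails at once if a blue toggle is tipped (past the middle, 0.4 rad) (value of joint any of blue_a, blue_b, blue_c above 0.4 rad).
It fails at once if a red toggle is switched off (past the middle, 0.4 rad) while the knob is still on (0.15 rad or more from its off stop) (value of joint speed_knob above 0.15 rad and value of joint any of red_a, red_b above 0.4 rad).
It fails at once if a beaker, bottle or the tube rack is knocked (moved 30 mm or tilted 0.3 rad) (distance of any of beaker_a, beaker_b, amber_bottle, blue_cap_bottle, tube_rack from where it was at the start of the episode above 0.03 m or angle between any of beaker_a, beaker_b, amber_bottle, blue_cap_bottle, tube_rack's own z axis and vertical above 0.3 rad).
It also fails if it takes over 61 s, if anything falls off the work surface, if the arm or the gripper's body presses on something with over 40 N, if the wrist force passes 120 N, or if a joint passes its speed limit or range.

## Robot

A 6-joint arm with a two-finger parallel gripper is mounted at the origin on the work surface. World frame = base frame: x ahead of the robot, y to its left, z up, the work surface at z = 0. Lengths are in m, angles in rad, forces in N, time in s.
With the tool pointing down it reaches from about 0.25 to 0.725 m from the base axis. Payload 9.7 kg.
Tool frame: the origin (TCP) lies at the very end of the fingers, on their centre line; the grasp point (between the pads) lies 19 mm behind it (bot.tcp_to_grasp is the distance from the TCP to the grasp point, in m); y points along the fingers, z is the direction in which the jaws open and shut, and the axes are right-handed (so a half turn about y gives the same grasp; the last joint's range is limited). The gripper opens to 85 mm and grips with 20 to 120 N. Pads are 22 mm wide; open, the fingers measure 114 mm over their backs; the gripper's body (76 mm by 85 mm) begins 54 mm behind the grasp point. The pads swing forward as they close: fully open they stand 13 mm farther back than shut.
Start: joints at [1.202, 0.087, 0.176, 1.66, 0, 1.571], TCP at [0.198, 0.513, 0.231] pointing down, gripper open.
Joint ranges: [-3.13, 3.13], [-0.85, 1.81], [-1.15, 1.24], [-2.2, 2.28], [-1.44, 1.52], [-3.14, 3.14]. Speed limits (rad/s): [2.22, 2.22, 2.57, 3.14, 3.14, 3.14].

## Interface

Orientations are given as [roll, pitch, yaw] about the fixed x, y, z axes, in that order (R = Rz(yaw) Ry(pitch) Rx(roll)).
In Python, from rig import bot, read_camera, camera_info, nets gives the robot as it stands.
- The arm moves only by the shell command python3 -m inch 'ROWS' [FORCE]. ROWS is JSON, a list of rows, each an object with "linear": the shift along the tool's x, y, z in cm, a list of three; "angular": the turn, a rotation vector about the tool's x, y, z in rad, a list of three; "jaw": the opening, from -1 (shut) to 1 (fully open), so that 0 is half open. In form: [{"linear": [dx, dy, dz], "angular": [rx, ry, rz], "jaw": jaw}, ...]. A call has exactly 5 rows; each row is the pose to reach, as a shift and turn from the pose commanded when the call began, along the tool's axes at that moment; what a row does not reach only later rows make up. A row lasts 1/8 s, in which the tool goes at most 62.5 mm and 10.7 degrees, less where a joint would pass 70% of its speed; a pose out of reach is approached as far as the arm can. A call with a gripper value outside its range is refused whole. The fingers move at their own pace and stop on an object; FORCE is the grip in N (left out, the last holds). Time passes only in rows, so rows that repeat a pose let the fingers close, or fill a call up. It gives the time, the measured TCP pose, the force and the opening at its end, in the units of the state.
- bot.get_obs(): the state, without advancing time (a new reading comes with each control period).
- read_camera(name): name is "scene" or "top" or "wrist"; returns (picture, depth): 400x640x3 uint8, red, green, blue; 400x640 float32, m along the optical axis (not along the pixel's ray), 0 where there is no reading.
- camera_info(name): a dict with "intrinsics" (3x3 intrinsics, pixels), "R" (3x3) and "t" (3): a world point X has camera coordinates R X + t. Camera axes: x right, y down, z forward; pixel columns grow to the right and rows downward; lengths in m; the calibration is good to about 2 mm. The wrist camera is an equidistant fisheye: a pixel r from the principal point sees the ray r / f radians off the axis. A picture is of the moment at which its call begins: read the wrist's pose just before it. camera_info takes no time and is no camera call; for the wrist camera it gives the pose at the moment of the call.
- bot.finish_job(): hands the job in, once; it reports no verdict.
Trained networks look in the newest picture that a camera, given by its name, has taken for a name from the list of things; names that differ only in an ending like _2 or _b are one class to them, and where a whole thing is asked for, a point or a joint stands for the part that bears it (a point fixed in the world has none). Each returns a list of dicts, best first, with "score" (0 to 1); they miss things now and then, are a little off and sometimes report something else, mostly with a low value. They report only what shows in the picture. A call takes as long as a camera call.
- nets.cut_out(camera, query): "pixels" (400x640 bool, what is visible of it) and "box" ([centre column, centre row, width, height] in pixels, round what is visible of it).
The state is a dict: "time_s": time; "joints": joint angles; "qvel": joint speeds; "effort": joint torques, N m; "eef_pos": TCP position; "eef_rot": TCP orientation; "force": force on the tool from outside, world axes, zero at the start; "wrist_torque": the same for the moment, N m; "opening": opening from 0.0 (shut) to 1.0 (fully open).
Only numpy, scipy, OpenCV 4.12 (cv2) and the standard library are available. Lean on these libraries where they do the work, as an engineer would, in place of code of your own. Each camera call takes 0.05 s, during which the arm holds its last target.

## Working session

There is one attempt and no reset: what is moved stays moved. The work goes in short steps, Python scripts to look and compute and a shell command to move; the robot and the scene stay as the last step left them, time stands still between calls to the robot, and variables do not carry over. Pictures are saved under pics/ and viewed, and the job is handed in when it is done.

```bash
ls; mkdir -p pics
python3 - <<'E'
from rig import bot, read_camera, camera_info, nets
import cv2,numpy as np
o=bot.get_obs(); print({k:np.round(v,3) for k,v in o.items()})
for c in ["scene","top"]:
    p,d=read_camera(c); cv2.imwrite(f"pics/{c}0.png",p[:,:,::-1]); np.save(f"pics/{c}0d.npy",d)
    i=camera_info(c); print(c,i)
E
```

```text
pics
{'time_s': np.float64(0.0), 'joints': array([ 1.202,  0.087,  0.175,  1.66 , -0.   ,  1.571]), 'qvel': array([ 0.   ,  0.001,  0.002,  0.   ,  0.   , -0.002]), 'effort': array([ 2.0000e-03, -5.2039e+01,  4.6479e+01,  1.6000e-02, -0.0000e+00,
       -0.0000e+00]), 'eef_pos': array([0.198, 0.513, 0.231]), 'eef_rot': array([-1.572, -0.   , -0.369]), 'force': array([0.316, 0.085, 0.135]), 'wrist_torque': array([0.036, 0.015, 0.05 ]), 'opening': np.float64(1.004)}
scene {'intrinsics': array([[465.72783821,   0.        , 320.03868042],
       [  0.        , 465.72783821, 198.59217509],
       [  0.        ,   0.        ,   1.        ]]), 'R': array([[ 0.51770339,  0.85553564, -0.00647777],
       [ 0.48131237, -0.29749561, -0.82452093],
       [-0.70733415,  0.42373945, -0.56579437]]), 't': array([-0.35011171, -0.20181301,  1.64889893])}
top {'intrinsics': array([[435.12719142,   0.        , 318.87668927],
       [  0.        , 435.12719142, 203.73823633],
       [  0.        ,   0.        ,   1.        ]]), 'R': array([[ 0.02243143, -0.99944309, -0.02470503],
       [-0.99788329, -0.02087402, -0.06158915],
       [ 0.06103915,  0.02603427, -0.99779579]]), 't': array([0.04576167, 0.60646304, 0.96195342])}
```

View pics/scene0.png

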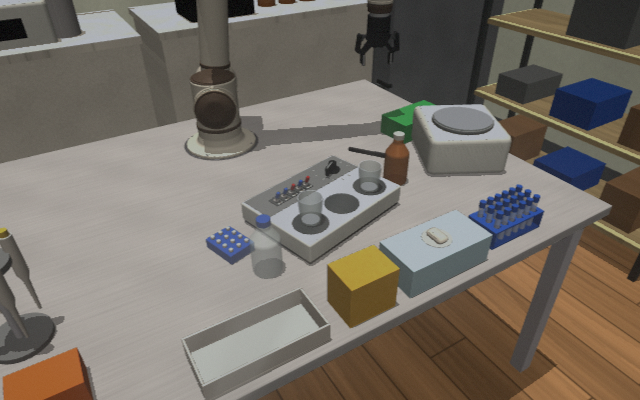

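View pics/top0.png

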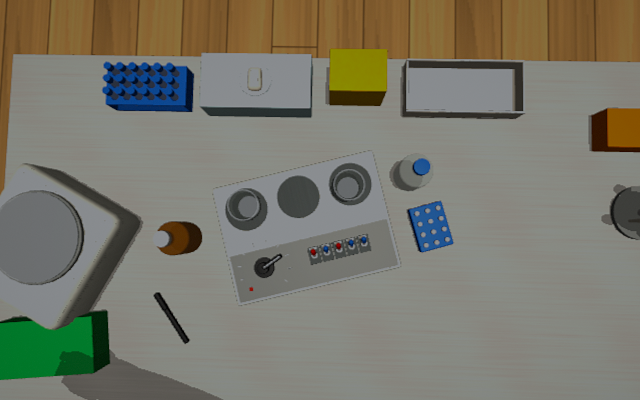

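The top view shows the stirrer centred near (306,228). The knob is near (264,267) with its pointer going up and to the right. The toggles run from (314,253) to (364,241), coloured R B R B B from the left. Next I'll measure these.

```bash
cat > h.py <<'E'
import numpy as np,cv2
from rig import bot, read_camera, camera_info, nets
def backproj(c,uv,z):
    i=camera_info(c);K,R,t=i["intrinsics"],i["R"],i["t"]
    r=R.T@np.linalg.solve(K,np.array([uv[0],uv[1],1.])); o=-R.T@t
    return o+r*(z-o[2])/r[2]
def proj(c,X):
    i=camera_info(c);K,R,t=i["intrinsics"],i["R"],i["t"]
    p=K@(R@np.asarray(X)+t); return p[:2]/p[2]
E
python3 - <<'E'
from h import *
p=cv2.imread("pics/top0.png")
cv2.imwrite("pics/top0z.png",cv2.resize(p[140:310,205:405],(800,680),interpolation=cv2.INTER_CUBIC)[:600])
cv2.imwrite("pics/top0z2.png",cv2.resize(p[220:310,225:385],(800,450),interpolation=cv2.INTER_CUBIC))
read_camera("top")
for q in ["stirrer","speed_knob","red_a","blue_a","beaker_a","amber_bottle","blue_cap_bottle","tube_rack"]:
    for r in nets.cut_out("top",q): 
        if r["score"]<.3: continue
        ys,xs=np.nonzero(r["pixels"]); print(q,round(r["score"],2),np.round(r["box"],1),round(xs.mean(),1),round(ys.mean(),1),len(xs))
        if q=="stirrer": 
            a=cv2.minAreaRect(np.c_[xs,ys].astype(np.float32)); b=cv2.boxPoints(a); print(b)
            for c in b: print(backproj("top",c,.065))
E
```

```text
speed_knob 0.72 [410.9 173.3  39.7  37.6] 411.8 172.0 1144
speed_knob 0.57 [266.2 267.1  28.5  23.7] 265.3 265.6 383
blue_a 0.47 [177.5 236.8  50.8  29.9] 177.2 237.7 1288
beaker_a 0.74 [243.5 205.4  34.2  30.4] 243.4 204.5 852
beaker_a 0.63 [350.4 184.2  29.2  32.8] 348.7 184.2 759
amber_bottle 0.64 [177.3 235.8  49.   30.5] 177.4 237.3 1361
blue_cap_bottle 0.71 [412.9 171.1  40.7  37.5] 412.8 172.6 1191
tube_rack 0.7 [305.4 227.7 189.  151.8] 304.4 229.4 17272
tube_rack 0.57 [432.1 227.8  44.5  46.9] 429.3 226.1 1640
```

View pics/top0z2.png

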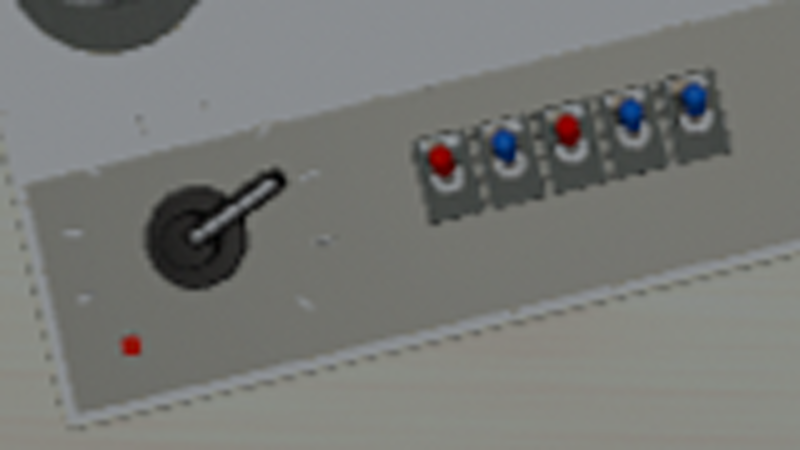

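Run:
```python
from h import *
p=cv2.imread("pics/top0.png"); 
r=[r for r in nets.cut_out("top","tube_rack") if r["box"][2]>150]
r=r[0]["pixels"] if r else None
# stirrer points by depth: top face z ~65mm
d=np.load("pics/top0d.npy"); i=camera_info("top");K,R,t=i["intrinsics"],i["R"],i["t"]
v,u=np.mgrid[:400,:640]; c=np.stack([(u-K[0,2])/K[0,0]*d,(v-K[1,2])/K[1,1]*d,d],-1)
W=(c-t)@R
reg=(u>200)&(u<405)&(v>145)&(v<310)
m=reg&(abs(W[...,2]-.065)<.012)
n,l,s,_=cv2.connectedComponentsWithStats(m.astype(np.uint8)); k=1+np.argmax(s[1:,4]); m=l==k
print(s[k],np.median(W[m][:,2]))
a=cv2.minAreaRect((W[m][:,:2]*1000).astype(np.float32)); print(a)
ys,xs=np.nonzero(m); a2=cv2.minAreaRect(np.c_[xs,ys].astype(np.float32)); b=cv2.boxPoints(a2); print(b)
for q in b: print(backproj("top",q,.065))
np.save("pics/W.npy",W)
```

```text
[  212   150   189   156 18079] 0.06556099354892718
((552.2685546875, 86.77392578125), (260.7818908691406, 360.5928955078125), 14.886115074157715)
[[209.11064 188.75351]
 [372.1898  148.97809]
 [400.80853 266.31497]
 [237.7294  306.0904 ]]
[0.63009033 0.29640681 0.065     ]
[ 0.72341069 -0.05479792  0.065     ]
[ 0.47322487 -0.11906852  0.065     ]
[0.38069202 0.22554994 0.065     ]
```

The zoomed crop (5x) shows the knob axis at about (197,237), the pointer tip near (281,180) and the red dot at (131,346). The toggle tips are at (441,160) red, (504,145) blue, (568,128) red, (630,112) blue and (693,97) blue. The depth rectangle measures 260.8 x 360.6 mm, which matches the stated size.

```bash
cat >> h.py <<'E'
C=np.array([.5523,.0868]);TH=np.deg2rad(14.886)
ex=np.array([np.cos(TH),np.sin(TH)]);ey=np.array([-ex[1],ex[0]])
def loc(X): d=np.asarray(X)[:2]-C; return np.array([d@ex,d@ey])*1000
def wor(x,y,z): return np.r_[C+ex*x/1000+ey*y/1000,(65+z)/1000]
E
python3 - <<'E'
from h import *
z2=lambda x,y:((x+.5)/5-.5+225,(y+.5)/5-.5+220)
for n,x,y,h in [("knob skirt",197,237,8),("knob line hub end",197,237,32),("tip",281,180,32),("dot",131,346,0),("r",441,160,32),("b",504,145,32),("r",568,128,32),("b",630,112,32),("b",693,97,32)]:
    print(n,np.round(loc(backproj("top",z2(x,y),.065+h/1000)),1))
W=np.load("pics/W.npy")
# z check by depth near tips
for x,y in [(441,160),(568,128),(197,237),(270,186)]:
    u,v=map(int,np.round(z2(x,y))); w=W[v,u]; print(np.round(loc(w),1),round(w[2]*1e3-65,1))
for q in ["amber_bottle","blue_cap_bottle","beaker_a","beaker_a","tube_rack"]: pass
E
```

```text
knob skirt [-62.5 103.5]
knob line hub end [-61.4  99.5]
tip [-46.7  60.3]
dot [-101.2  142.8]
r [-54.2  -5.9]
b [-54.3 -32.6]
r [-53.7 -59.9]
b [-53.3 -86.3]
b [ -53.4 -113. ]
[-55.   -6.3] 35.6
[-53.1 -59.6] 35.2
[-61.4  99.7] 30.9
[-48.6  64.4] 34.1
```

```bash
cat >> h.py <<'E'
AX=np.array([-62.,103.5])
def goto(p,yaw):
    """rows needed from current pose: tool shift (cm) and y-turn to reach TCP p (m) at yaw, tool down"""
    from scipy.spatial.transform import Rotation as Ro
    o=bot.get_obs(); R0=Ro.from_euler('xyz',o["eef_rot"])
    R1=Ro.from_euler('xyz',[-np.pi/2,0,yaw])
    print("t",round(o["time_s"],2),"now",np.round(o["eef_pos"],4),np.round(o["eef_rot"],3),"j",np.round(o["joints"],2),"F",np.round(o["force"],1))
    print("linear cm",np.round(R0.inv().apply(p-o["eef_pos"])*100,2),"angular",np.round((R0.inv()*R1).as_rotvec(),3), "dist mm",np.round(np.linalg.norm(p-o["eef_pos"])*1000),"p",np.round(p,4))
def knobpose(a,gap,r=36,h=14):
    """a: pointer local deg; -x face of fingers behind pointer side with gap mm"""
    al=np.deg2rad(a);u=np.array([np.cos(al),np.sin(al)]);n=np.array([-u[1],u[0]])
    q=AX+r*u-(16+gap)*n
    return wor(q[0],q[1],h), al+TH+np.pi/2-np.pi
E
python3 - <<'E'
from h import *
W=np.load("pics/W.npy")
for n,c,z in [("bkA",(243.5,205),.135),("bkB",(350.4,184.2),.135),("amber base",(190,238),.02),("amber cap",(163,238),.16),("bluecap cap",(421,167),.15)]:
    w=backproj("top",c,z); print(n,np.round(w,3),np.round(loc(w),0))
d=W[190:222,225:262]; print("beaker z max",np.nanmax(d[...,2]), np.percentile(W[225:250,150:205,2],99))
p,y=knobpose(-70.5,10); print(y); p[2]=.20; goto(p,-2.3)
E
```

```text
bkA [0.593 0.206 0.135] [ 70. 105.]
bkB [ 0.639 -0.006  0.135] [  59. -112.]
amber base [0.522 0.348 0.02 ] [ 38. 261.]
amber cap [0.524 0.356 0.16 ] [ 42. 267.]
bluecap cap [ 0.673 -0.142  0.15 ] [  58. -253.]
beaker z max 0.9983151532345477 0.16321577844196286
-2.541443736999023
t 0.6 now [0.1983 0.513  0.2313] [-1.571  0.    -0.369] j [1.2  0.09 0.18 1.66 0.   1.57] F [-0.2 -0.3 -0.6]
linear cm [ 38.78   3.13 -26.45] angular [0.    1.931 0.   ] dist mm 470.0 p [0.4647 0.1265 0.2   ]
```

```bash
python3 -m inch '[{"linear":[5,0.4,-3.4],"angular":[0,0.18,0],"jaw":-1},{"linear":[10,0.8,-6.8],"angular":[0,0.36,0],"jaw":-1},{"linear":[15,1.2,-10.2],"angular":[0,0.54,0],"jaw":-1},{"linear":[20,1.6,-13.6],"angular":[0,0.72,0],"jaw":-1},{"linear":[25,2,-17],"angular":[0,0.9,0],"jaw":-1}]' 60
python3 - <<'E'
from h import *
p,y=knobpose(-70.5,10);p[2]=.20; goto(p,-2.3)
E
```

```text
time_s: 1.23
eef_pos: [0.3709, 0.2627, 0.2114]
eef_rot: [-1.57, 0.0, -1.274]
force: [2.1, 1.4, 0.4]
opening: 0.001
t 1.23 now [0.3709 0.2627 0.2114] [-1.57   0.    -1.274] j [ 0.62 -0.15 -0.09  1.63  0.    1.89] F [2.1 1.4 0.4]
linear cm [15.76  1.14  4.98] angular [-1.000e-03  1.026e+00 -1.000e-03] dist mm 166.0 p [0.4647 0.1265 0.2   ]
```

```bash
python3 -m inch '[{"linear":[4,0.3,1.2],"angular":[0,0.18,0],"jaw":-1},{"linear":[8,0.6,2.5],"angular":[0,0.36,0],"jaw":-1},{"linear":[12,0.9,3.8],"angular":[0,0.54,0],"jaw":-1},{"linear":[15.8,1.1,5],"angular":[0,0.72,0],"jaw":-1},{"linear":[15.8,1.1,5],"angular":[0,0.9,0],"jaw":-1}]'
python3 - <<'E'
from h import *
p,w=knobpose(-70.5,10);p[2]=.20; goto(p,-2.4)
for c in ["top","wrist","scene"]:
    q,d=read_camera(c); cv2.imwrite(f"pics/{c}1.png",q[:,:,::-1])
E
```

```text
time_s: 1.85
eef_pos: [0.4659, 0.1263, 0.1999]
eef_rot: [-1.571, -0.001, -2.178]
force: [0.7, 0.5, 0.4]
opening: 0.003
t 1.85 now [0.4659 0.1263 0.1999] [-1.571e+00 -1.000e-03 -2.178e+00] j [ 0.27 -0.08 -0.05  1.6  -0.    2.44] F [0.7 0.5 0.4]
linear cm [ 0.05 -0.01 -0.11] angular [-0.     0.222  0.001] dist mm 1.0 p [0.4647 0.1265 0.2   ]
```

View pics/wrist1.png

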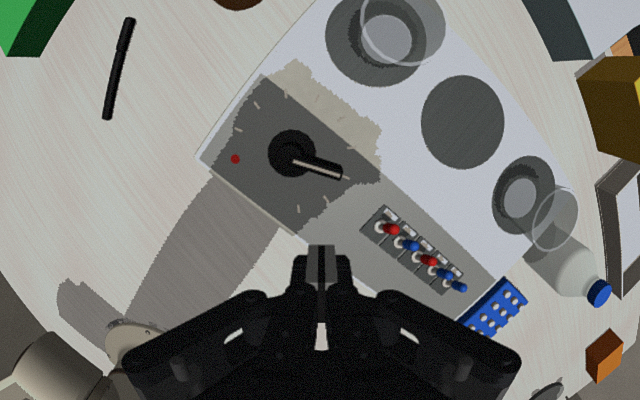

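View pics/scene1.png

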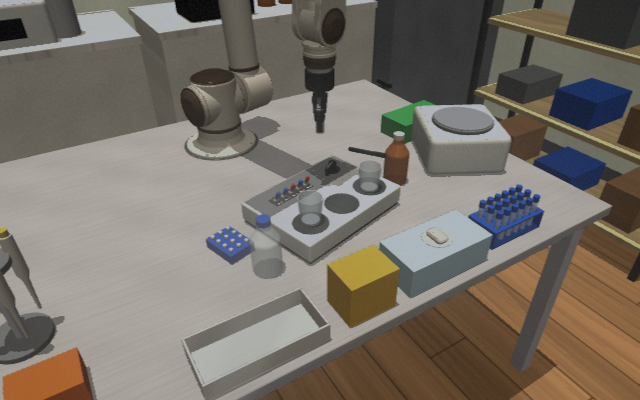

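The wrist picture shows the knob skirt centred near (291,153), the pointer end at (342,177) and the red dot at (235,159). The red caps are at about (393,230) and (432,261), and nothing is near the fingers. I'll use this view to cross-check the axis.

```bash
cat >> h.py <<'E'
def wbp(uv,z):
    i=camera_info("wrist");K,R,t=i["intrinsics"],i["R"],i["t"]
    x=(uv[0]-K[0,2])/K[0,0];y=(uv[1]-K[1,2])/K[1,1];r=np.hypot(x,y)
    c=np.array([x/r*np.sin(r),y/r*np.sin(r),np.cos(r)]);d=R.T@c;o=-R.T@t
    return o+d*(z-o[2])/d[2]
E
python3 - <<'E'
from h import *
for n,u,h in [("skirt",(291,153),8),("tip",(342,177),32),("dot",(235,159),0),("redL",(393,230),32),("redR",(432,261),32)]:
    print(n,np.round(loc(wbp(u,.065+h/1000)),1))
p,w=knobpose(-70.5,8); print(w);goto(p,-2.4)
E
```

```text
skirt [-65.  104.5]
tip [-48.3  60.9]
dot [-105.1  141.3]
redL [-54.   -5.8]
redR [-51.6 -59.8]
-2.541443736999023
t 2.0 now [0.4649 0.1282 0.2003] [-1.571 -0.    -2.166] j [ 0.27 -0.08 -0.06  1.6   0.    2.44] F [-0.7  0.7 -0.7]
linear cm [-0.03 12.13  0.14] angular [0.    0.234 0.   ] dist mm 121.0 p [0.4663 0.1276 0.079 ]
```

```bash
python3 -m inch '[{"linear":[0,4,0],"angular":[0,0.12,0],"jaw":-1},{"linear":[0,8,0.1],"angular":[0,0.23,0],"jaw":-1},{"linear":[0,10.5,0.1],"angular":[0,0.23,0],"jaw":-1},{"linear":[0,12,0.1],"angular":[0,0.23,0],"jaw":-1},{"linear":[0,12,0.1],"angular":[0,0.23,0],"jaw":-1}]'
python3 - <<'E'
from h import *
q,d=read_camera("wrist"); cv2.imwrite("pics/wrist2.png",q[:,:,::-1])
p,w=knobpose(-65,-1); goto(p,w)
for a in range(-60,135,25):
    p,w=knobpose(a,-1); goto(p,w)
E
```

```text
time_s: 2.62
eef_pos: [0.4653, 0.128, 0.0799]
eef_rot: [-1.571, -0.001, -2.396]
force: [0.3, 0.4, 0.1]
opening: 0.002
t 2.67 now [0.4658 0.128  0.0809] [-1.571  0.    -2.397] j [ 0.27 -0.08 -0.28  1.37 -0.    2.67] F [-0.3 -0.  -0.1]
linear cm [-1.23  0.19  0.37] angular [-0.     0.049 -0.   ] dist mm 13.0 p [0.4774 0.1337 0.079 ]
t 2.67 now [0.4658 0.128  0.0809] [-1.571  0.    -2.397] j [ 0.27 -0.08 -0.28  1.37 -0.    2.67] F [-0.3 -0.  -0.1]
linear cm [-1.54  0.19  0.5 ] angular [-0.    -0.039 -0.   ] dist mm 16.0 p [0.4806 0.1348 0.079 ]
t 2.67 now [0.4658 0.128  0.0809] [-1.571  0.    -2.397] j [ 0.27 -0.08 -0.28  1.37 -0.    2.67] F [-0.3 -0.  -0.1]
linear cm [-3.22  0.19  0.74] angular [-0.    -0.475 -0.   ] dist mm 33.0 p [0.4944 0.1444 0.079 ]
t 2.67 now [0.4658 0.128  0.0809] [-1.571  0.    -2.397] j [ 0.27 -0.08 -0.28  1.37 -0.    2.67] F [-0.3 -0.  -0.1]
linear cm [-4.83  0.19  0.24] angular [-0.    -0.911 -0.   ] dist mm 48.0 p [0.5029 0.159  0.079 ]
t 2.67 now [0.4658 0.128  0.0809] [-1.571  0.    -2.397] j [ 0.27 -0.08 -0.28  1.37 -0.    2.67] F [-0.3 -0.  -0.1]
linear
[... 261 characters left out ...]
 -0.   ] dist mm 72.0 p [0.4988 0.1917 0.079 ]
t 2.67 now [0.4658 0.128  0.0809] [-1.571  0.    -2.397] j [ 0.27 -0.08 -0.28  1.37 -0.    2.67] F [-0.3 -0.  -0.1]
linear cm [-6.68  0.19 -4.13] angular [-0.   -2.22  0.  ] dist mm 79.0 p [0.4869 0.2037 0.079 ]
t 2.67 now [0.4658 0.128  0.0809] [-1.571  0.    -2.397] j [ 0.27 -0.08 -0.28  1.37 -0.    2.67] F [-0.3 -0.  -0.1]
linear cm [-5.91  0.19 -5.64] angular [-0.    -2.657  0.   ] dist mm 82.0 p [0.471  0.2095 0.079 ]
t 2.67 now [0.4658 0.128  0.0809] [-1.571  0.    -2.397] j [ 0.27 -0.08 -0.28  1.37 -0.    2.67] F [-0.3 -0.  -0.1]
linear cm [-4.58  0.19 -6.67] angular [-1.000e-03 -3.093e+00  0.000e+00] dist mm 81.0 p [0.4542 0.2081 0.079 ]
```

View pics/wrist2.png

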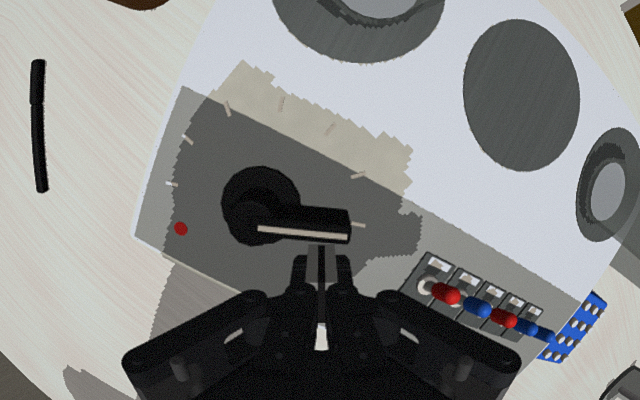

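The wrist view shows the fingertips just behind the pointer's side, at its outer half, near (322,245). I'll sweep it round.

```bash
cat >> h.py <<'E'
def rows(angs,gap=-1,r=36,h=14,yawoff=0):
    from scipy.spatial.transform import Rotation as Ro
    o=bot.get_obs(); R0=Ro.from_euler('xyz',o["eef_rot"])
    print("t",round(o["time_s"],2),np.round(o["eef_pos"],4),np.round(o["eef_rot"],3),"j",np.round(o["joints"],2),"F",np.round(o["force"],1))
    for a in angs:
        p,w=knobpose(a,gap,r,h); R1=Ro.from_euler('xyz',[-np.pi/2,0,w+yawoff])
        print(a,"lin",np.round(R0.inv().apply(p-o["eef_pos"])*100,2).tolist(),"ang",np.round((R0.inv()*R1).as_rotvec(),2).tolist())
E
python3 -c "
from h import *
rows([-62,-54,-46,-38,-30])"
```

```text
t 2.67 [0.4658 0.128  0.0809] [-1.571  0.    -2.397] j [ 0.27 -0.08 -0.28  1.37 -0.    2.67] F [-0.3 -0.  -0.1]
-62 lin [-1.42, 0.19, 0.45] ang [-0.0, -0.0, -0.0]
-54 lin [-1.93, 0.19, 0.63] ang [-0.0, -0.14, -0.0]
-46 lin [-2.47, 0.19, 0.72] ang [-0.0, -0.28, -0.0]
-38 lin [-3.01, 0.19, 0.75] ang [-0.0, -0.42, -0.0]
-30 lin [-3.55, 0.19, 0.69] ang [-0.0, -0.56, -0.0]
```

```bash
python3 -m inch '[{"linear":[-1.4,0.1,0.45],"angular":[0,0,0],"jaw":-1},{"linear":[-1.95,0.15,0.6],"angular":[0,-0.14,0],"jaw":-1},{"linear":[-2.5,0.15,0.7],"angular":[0,-0.28,0],"jaw":-1},{"linear":[-3,0.15,0.75],"angular":[0,-0.42,0],"jaw":-1},{"linear":[-3.5,0.15,0.7],"angular":[0,-0.56,0],"jaw":-1}]'
python3 - <<'E'
from h import *
q,d=read_camera("wrist"); cv2.imwrite("pics/wrist3.png",q[:,:,::-1])
rows([-22,-14,-6,2,10])
E
```

```text
time_s: 3.3
eef_pos: [0.4974, 0.1467, 0.0796]
eef_rot: [-1.57, 0.0, -1.834]
force: [-1.8, -1.2, 0.1]
opening: 0.001
t 3.35 [0.4978 0.147  0.0795] [-1.570e+00  1.000e-03 -1.827e+00] j [ 0.29  0.01 -0.2   1.36 -0.    2.11] F [-1.8 -1.4  0.8]
-22 lin [-0.49, 0.05, 0.07] ang [-0.0, -0.13, -0.0]
-14 lin [-1.02, 0.05, 0.17] ang [-0.0, -0.27, -0.0]
-6 lin [-1.56, 0.05, 0.2] ang [-0.0, -0.41, -0.0]
2 lin [-2.11, 0.05, 0.15] ang [-0.0, -0.55, -0.0]
10 lin [-2.64, 0.05, 0.03] ang [-0.0, -0.69, -0.0]
```

View pics/wrist3.png

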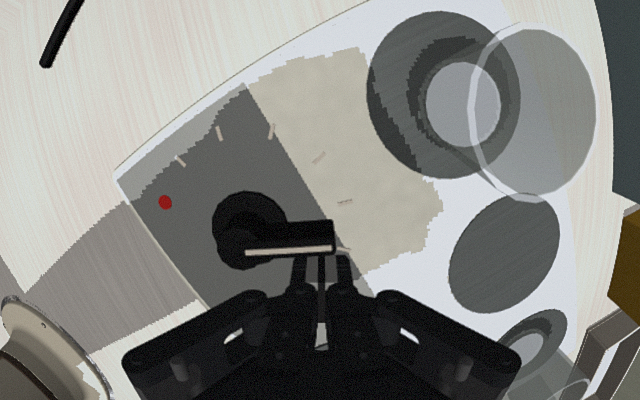

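The pointer moves ahead of the fingers with about 2 N. The contact is slightly far out, so I'll use r = 33 from here.

```bash
python3 -c "
from h import *
rows([-22,-14,-6,2,10],r=33)"
```

```text
t 3.35 [0.4978 0.147  0.0795] [-1.570e+00  1.000e-03 -1.827e+00] j [ 0.29  0.01 -0.2   1.36 -0.    2.11] F [-1.8 -1.4  0.8]
-22 lin [-0.45, 0.05, -0.23] ang [-0.0, -0.13, -0.0]
-14 lin [-0.94, 0.05, -0.12] ang [-0.0, -0.27, -0.0]
-6 lin [-1.44, 0.05, -0.07] ang [-0.0, -0.41, -0.0]
2 lin [-1.95, 0.05, -0.1] ang [-0.0, -0.55, -0.0]
10 lin [-2.45, 0.05, -0.2] ang [-0.0, -0.69, -0.0]
```

```bash
python3 -m inch '[{"linear":[-0.45,0,-0.2],"angular":[0,-0.13,0],"jaw":-1},{"linear":[-0.95,0,-0.1],"angular":[0,-0.27,0],"jaw":-1},{"linear":[-1.45,0,-0.1],"angular":[0,-0.41,0],"jaw":-1},{"linear":[-1.95,0,-0.1],"angular":[0,-0.55,0],"jaw":-1},{"linear":[-2.45,0,-0.2],"angular":[0,-0.69,0],"jaw":-1}]'; python3 -c "
from h import *
rows([18,26,34,42,50],r=33)"
```

```text
time_s: 3.98
eef_pos: [0.502, 0.1706, 0.0795]
eef_rot: [-1.57, -0.001, -1.146]
force: [-0.2, -2.9, 0.1]
opening: -0.002
t 3.98 [0.502  0.1706 0.0795] [-1.570e+00 -1.000e-03 -1.146e+00] j [ 0.33  0.03 -0.17  1.36 -0.    1.47] F [-0.2 -2.9  0.1]
18 lin [-0.52, 0.05, 0.2] ang [-0.0, -0.15, 0.0]
26 lin [-1.02, 0.05, 0.3] ang [-0.0, -0.29, 0.0]
34 lin [-1.52, 0.05, 0.34] ang [-0.0, -0.43, 0.0]
42 lin [-2.02, 0.05, 0.3] ang [-0.0, -0.57, 0.0]
50 lin [-2.52, 0.05, 0.2] ang [-0.0, -0.71, 0.0]
```

```bash
python3 -m inch '[{"linear":[-0.5,0,0.2],"angular":[0,-0.15,0],"jaw":-1},{"linear":[-1,0,0.3],"angular":[0,-0.29,0],"jaw":-1},{"linear":[-1.5,0,0.35],"angular":[0,-0.43,0],"jaw":-1},{"linear":[-2,0,0.3],"angular":[0,-0.57,0],"jaw":-1},{"linear":[-2.5,0,0.2],"angular":[0,-0.71,0],"jaw":-1}]'
python3 - <<'E'
from h import *
q,d=read_camera("wrist"); cv2.imwrite("pics/wrist4.png",q[:,:,::-1])
rows([58,66,74,82,90],r=33)
E
```

```text
time_s: 4.6
eef_pos: [0.4938, 0.1947, 0.0796]
eef_rot: [-1.569, -0.002, -0.436]
force: [2.4, -0.3, -0.8]
opening: 0.002
t 4.65 [0.4934 0.1951 0.0796] [-1.569e+00 -1.000e-03 -4.290e-01] j [ 0.38  0.03 -0.17  1.36  0.    0.81] F [ 1.8  1.  -0. ]
58 lin [-0.45, 0.06, 0.12] ang [-0.0, -0.13, 0.0]
66 lin [-0.94, 0.06, 0.23] ang [-0.0, -0.27, 0.0]
74 lin [-1.44, 0.06, 0.27] ang [-0.0, -0.41, 0.0]
82 lin [-1.95, 0.06, 0.25] ang [-0.0, -0.55, 0.0]
90 lin [-2.45, 0.06, 0.15] ang [-0.0, -0.69, 0.0]
```

View pics/wrist4.png

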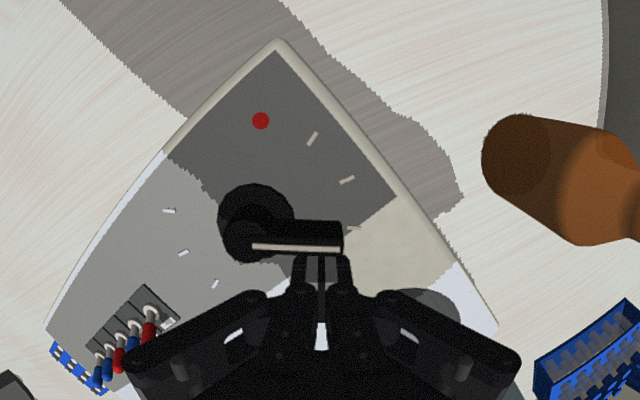

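The pointer still leads the fingers, which press at about mid-bar, and the red dot ahead is at (260,120). I'll carry on.

```bash
python3 -m inch '[{"linear":[-0.45,0,0.1],"angular":[0,-0.13,0],"jaw":-1},{"linear":[-0.95,0,0.2],"angular":[0,-0.27,0],"jaw":-1},{"linear":[-1.45,0,0.25],"angular":[0,-0.41,0],"jaw":-1},{"linear":[-1.95,0,0.25],"angular":[0,-0.55,0],"jaw":-1},{"linear":[-2.45,0,0.15],"angular":[0,-0.69,0],"jaw":-1}]'
python3 - <<'E'
from h import *
rows([97,104,111,118,124],r=33)
E
```

```text
time_s: 5.28
eef_pos: [0.4721, 0.2067, 0.0797]
eef_rot: [-1.57, -0.003, 0.252]
force: [1.2, 2.5, -0.1]
opening: -0.001
t 5.28 [0.4721 0.2067 0.0797] [-1.57  -0.003  0.252] j [ 0.41 -0.   -0.21  1.36  0.    0.16] F [ 1.2  2.5 -0.1]
97 lin [-0.44, 0.07, 0.16] ang [-0.0, -0.13, 0.0]
104 lin [-0.87, 0.07, 0.26] ang [-0.0, -0.25, 0.0]
111 lin [-1.31, 0.07, 0.31] ang [-0.0, -0.37, 0.0]
118 lin [-1.75, 0.07, 0.31] ang [-0.0, -0.5, 0.0]
124 lin [-2.13, 0.06, 0.26] ang [-0.0, -0.6, 0.0]
```

```bash
python3 -m inch '[{"linear":[-0.4,0,0.15],"angular":[0,-0.13,0],"jaw":-1},{"linear":[-0.85,0,0.25],"angular":[0,-0.25,0],"jaw":-1},{"linear":[-1.3,0,0.3],"angular":[0,-0.37,0],"jaw":-1},{"linear":[-1.7,0,0.3],"angular":[0,-0.49,0],"jaw":-1},{"linear":[-2.0,0,0.3],"angular":[0,-0.57,0],"jaw":-1}]'
python3 - <<'E'
from h import *
q,d=read_camera("wrist"); cv2.imwrite("pics/wrist5.png",q[:,:,::-1])
rows([126,129,132,135],r=33)
rows([126,129,132,135],gap=0,r=33)
E
```

```text
time_s: 5.9
eef_pos: [0.4517, 0.2046, 0.0797]
eef_rot: [-1.571, -0.002, 0.821]
force: [0.0, 1.8, 0.6]
opening: 0.0
t 5.95 [0.4514 0.2044 0.0797] [-1.571 -0.002  0.824] j [ 0.42 -0.05 -0.25  1.36  0.   -0.4 ] F [0.5 1.3 0.8]
126 lin [-0.2, 0.07, 0.06] ang [0.0, -0.06, 0.0]
129 lin [-0.38, 0.07, 0.12] ang [0.0, -0.12, 0.0]
132 lin [-0.56, 0.06, 0.18] ang [0.0, -0.17, 0.0]
135 lin [-0.74, 0.06, 0.22] ang [0.0, -0.22, 0.0]
t 5.95 [0.4514 0.2044 0.0797] [-1.571 -0.002  0.824] j [ 0.42 -0.05 -0.25  1.36  0.   -0.4 ] F [0.5 1.3 0.8]
126 lin [-0.1, 0.07, 0.07] ang [0.0, -0.06, 0.0]
129 lin [-0.28, 0.07, 0.13] ang [0.0, -0.12, 0.0]
132 lin [-0.46, 0.07, 0.19] ang [0.0, -0.17, 0.0]
135 lin [-0.64, 0.06, 0.24] ang [0.0, -0.22, 0.0]
```

View pics/wrist5.png

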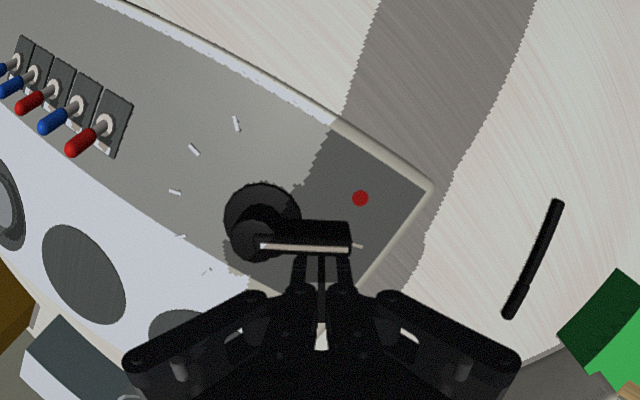

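The pointer is about 12 deg short of the dot line. I'll approach the stop slowly.

```bash
python3 -m inch '[{"linear":[-0.1,0,0.05],"angular":[0,-0.05,0],"jaw":-1},{"linear":[-0.2,0,0.1],"angular":[0,-0.1,0],"jaw":-1},{"linear":[-0.3,0,0.15],"angular":[0,-0.15,0],"jaw":-1},{"linear":[-0.4,0,0.2],"angular":[0,-0.2,0],"jaw":-1},{"linear":[-0.45,0,0.2],"angular":[0,-0.22,0],"jaw":-1}]'
python3 - <<'E'
from h import *
rows([135],gap=0,r=33); f=bot.get_obs()["force"]; print(f[:2]@-np.array([np.cos(1.05+np.pi),np.sin(1.05+np.pi)]))
E
```

```text
time_s: 6.58
eef_pos: [0.4469, 0.2024, 0.0794]
eef_rot: [-1.571, -0.001, 1.039]
force: [-0.4, 2.5, 0.4]
opening: -0.001
t 6.58 [0.4469 0.2024 0.0794] [-1.571e+00 -1.000e-03  1.039e+00] j [ 0.42 -0.06 -0.27  1.36  0.   -0.61] F [-0.4  2.5  0.4]
135 lin [-0.17, 0.04, 0.08] ang [0.0, -0.01, 0.0]
2.030648576982852
```

```bash
python3 -m inch '[{"linear":[-0.05,0,0],"angular":[0,0,0],"jaw":-1},{"linear":[-0.1,0,0],"angular":[0,0,0],"jaw":-1},{"linear":[-0.1,0,0],"angular":[0,0,0],"jaw":-1},{"linear":[-0.1,0,0],"angular":[0,0,0],"jaw":-1},{"linear":[-0.1,0,0],"angular":[0,0,0],"jaw":-1}]'
cat >> h.py <<'E'
def fp():
    f=bot.get_obs()["force"]; print("push",round(float(f[:2]@np.array([np.cos(1.05),np.sin(1.05)])),2),"Fxy",round(float(np.hypot(*f[:2])),2))
E
python3 -c "
from h import *
fp();rows([135],gap=0,r=33)"
```

```text
time_s: 7.2
eef_pos: [0.4458, 0.2009, 0.0788]
eef_rot: [-1.571, -0.0, 1.041]
force: [1.6, 1.0, 0.6]
opening: 0.0
push 1.63 Fxy 1.86
t 7.2 [0.4458 0.2009 0.0788] [-1.571 -0.     1.041] j [ 0.42 -0.06 -0.27  1.36 -0.   -0.62] F [1.6 1.  0.6]
135 lin [0.01, -0.02, 0.06] ang [0.0, -0.0, 0.0]
```

```bash
python3 -m inch '[{"linear":[-0.05,0,0],"angular":[0,0,0],"jaw":-1},{"linear":[-0.1,0,0],"angular":[0,0,0],"jaw":-1},{"linear":[-0.1,0,0],"angular":[0,0,0],"jaw":-1},{"linear":[-0.1,0,0],"angular":[0,0,0],"jaw":-1},{"linear":[-0.1,0,0],"angular":[0,0,0],"jaw":-1}]'
python3 - <<'E'
from h import *
fp();rows([135],gap=0,r=33)
q,d=read_camera("wrist"); cv2.imwrite("pics/wrist6.png",q[:,:,::-1]); fp()
q,d=read_camera("top"); cv2.imwrite("pics/top6.png",cv2.resize(q[220:310,225:385,::-1],(800,450),interpolation=cv2.INTER_CUBIC)); fp()
E
```

```text
time_s: 7.82
eef_pos: [0.4451, 0.2001, 0.0787]
eef_rot: [-1.571, 0.0, 1.041]
force: [-0.5, 2.1, 0.8]
opening: -0.002
push 1.63 Fxy 2.2
t 7.83 [0.4451 0.2001 0.0787] [-1.571  0.     1.041] j [ 0.42 -0.06 -0.27  1.36 -0.   -0.62] F [-0.5  2.1  0.8]
135 lin [0.11, -0.03, 0.05] ang [-0.0, -0.0, -0.0]
push 1.05 Fxy 1.42
push 1.19 Fxy 1.19
```

View pics/wrist6.png

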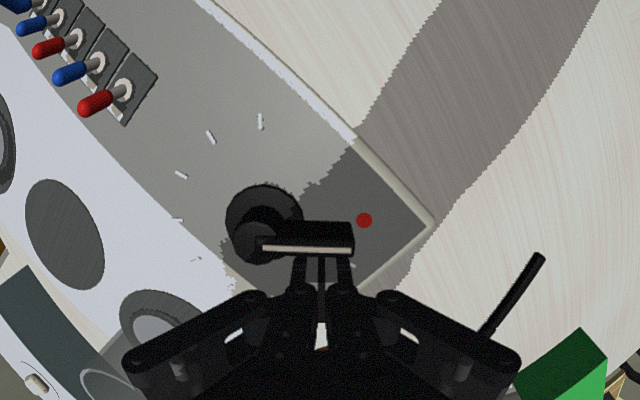

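Run:
```python
from h import *
a=loc(wbp((264,247.5),.097));b=loc(wbp((350,251),.097));d=loc(wbp((364,220),.065))
s=loc(wbp((264,222),.073))
print(a,b,d,s,np.rad2deg(np.arctan2(*(b-a)[::-1])),np.rad2deg(np.arctan2(*(d-AX)[::-1])),np.linalg.norm(b-AX))
```

```text
[-67.04357897 106.43074808] [-93.60261042 135.53340506] [-102.49421376  141.48184569] [-66.16442008 101.80730357] 132.38352017503374 136.83366671999224 44.99848914124071
```

View pics/top6.png

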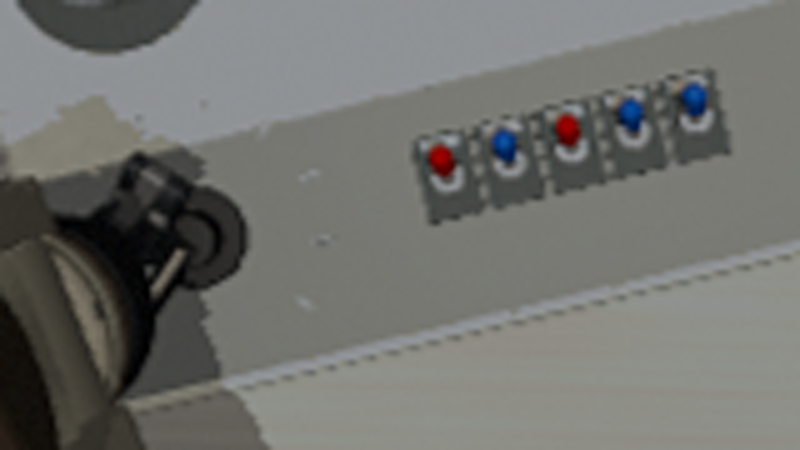

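The pointer is at about 132 deg, with roughly 2 to 3 deg (about 1.5 mm) left to the stop. I'll keep pushing in 0.5 mm steps.

```bash
python3 -m inch '[{"linear":[-0.03,0,0],"angular":[0,0,0],"jaw":-1},{"linear":[-0.06,0,0],"angular":[0,0,0],"jaw":-1},{"linear":[-0.08,0,0],"angular":[0,0,0],"jaw":-1},{"linear":[-0.1,0,0],"angular":[0,0,0],"jaw":-1},{"linear":[-0.1,0,0],"angular":[0,0,0],"jaw":-1}]'; python3 -c "
from h import *
fp()"
```

```text
time_s: 8.55
eef_pos: [0.4446, 0.1992, 0.0787]
eef_rot: [-1.571, 0.0, 1.041]
force: [-0.7, 1.7, -0.2]
opening: -0.003
push 1.13 Fxy 1.83
```

```bash
python3 -m inch '[{"linear":[-0.03,0,0],"angular":[0,0,0],"jaw":-1},{"linear":[-0.06,0,0],"angular":[0,0,0],"jaw":-1},{"linear":[-0.06,0,0],"angular":[0,0,0],"jaw":-1},{"linear":[-0.06,0,0],"angular":[0,0,0],"jaw":-1},{"linear":[-0.06,0,0],"angular":[0,0,0],"jaw":-1}]'; python3 -c "
from h import *
fp()"
```

```text
time_s: 9.18
eef_pos: [0.4444, 0.1989, 0.0788]
eef_rot: [-1.571, -0.0, 1.041]
force: [1.0, 5.3, -0.8]
opening: 0.001
push 5.06 Fxy 5.36
```

Contact with the stop is starting, at about 5 N. I'll use finer steps now.

```bash
python3 -m inch '[{"linear":[-0.03,0,0],"angular":[0,0,0],"jaw":-1},{"linear":[-0.03,0,0],"angular":[0,0,0],"jaw":-1},{"linear":[-0.03,0,0],"angular":[0,0,0],"jaw":-1},{"linear":[-0.03,0,0],"angular":[0,0,0],"jaw":-1},{"linear":[-0.03,0,0],"angular":[0,0,0],"jaw":-1}]'; python3 -c "
from h import *
fp()"
```

```text
time_s: 9.8
eef_pos: [0.4445, 0.1989, 0.0788]
eef_rot: [-1.571, -0.001, 1.041]
force: [1.2, 6.1, -0.5]
opening: -0.002
push 5.94 Fxy 6.26
```

```bash
python3 -m inch '[{"linear":[-0.02,0,0],"angular":[0,0,0],"jaw":-1},{"linear":[-0.05,0,0],"angular":[0,0,0],"jaw":-1},{"linear":[-0.05,0,0],"angular":[0,0,0],"jaw":-1},{"linear":[-0.05,0,0],"angular":[0,0,0],"jaw":-1},{"linear":[-0.05,0,0],"angular":[0,0,0],"jaw":-1}]'; python3 -c "
from h import *
fp()"
```

```text
time_s: 10.42
eef_pos: [0.4444, 0.1988, 0.0789]
eef_rot: [-1.571, -0.002, 1.042]
force: [2.9, 8.2, -2.3]
opening: 0.003
push 8.58 Fxy 8.72
```

Stiffness is about 5 N/mm, so another 0.9 mm should give about 13 N.

```bash
python3 -m inch '[{"linear":[-0.03,0,0],"angular":[0,0,0],"jaw":-1},{"linear":[-0.06,0,0],"angular":[0,0,0],"jaw":-1},{"linear":[-0.09,0,0],"angular":[0,0,0],"jaw":-1},{"linear":[-0.09,0,0],"angular":[0,0,0],"jaw":-1},{"linear":[-0.09,0,0],"angular":[0,0,0],"jaw":-1}]'
python3 - <<'E'
from h import *
fp()
q,d=read_camera("wrist"); cv2.imwrite("pics/wrist7.png",q[:,:,::-1]); fp()
E
```

```text
time_s: 11.05
eef_pos: [0.4444, 0.1987, 0.079]
eef_rot: [-1.571, -0.004, 1.042]
force: [5.4, 12.2, -4.4]
opening: 0.001
push 13.28 Fxy 13.36
push 12.75 Fxy 12.89
```

View pics/wrist7.png

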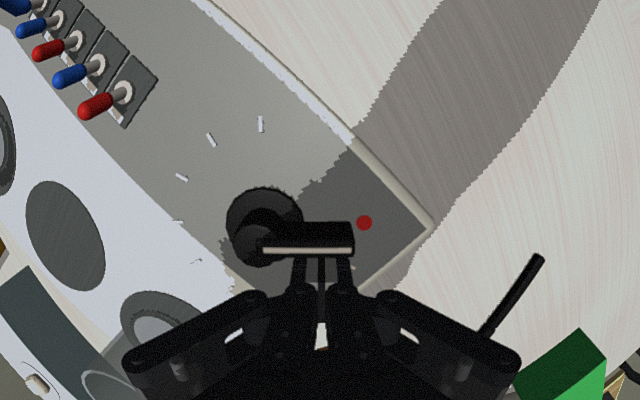

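It is pressing at 13 N with the position stalled at the stop. I'll hold for another 0.6 s.

```bash
python3 -m inch '[{"linear":[-0.01,0,0],"angular":[0,0,0],"jaw":-1},{"linear":[-0.01,0,0],"angular":[0,0,0],"jaw":-1},{"linear":[-0.01,0,0],"angular":[0,0,0],"jaw":-1},{"linear":[-0.01,0,0],"angular":[0,0,0],"jaw":-1},{"linear":[-0.01,0,0],"angular":[0,0,0],"jaw":-1}]'
python3 - <<'E'
from h import *
fp()
# pointer angle
a=loc(wbp((265,249),.097));b=loc(wbp((352,251),.097)); print(np.rad2deg(np.arctan2(*(b-a)[::-1])))
E
```

```text
time_s: 11.72
eef_pos: [0.4444, 0.1987, 0.079]
eef_rot: [-1.571, -0.004, 1.042]
force: [5.6, 12.2, -3.9]
opening: 0.003
push 13.36 Fxy 13.42
133.54540389674278
```

```bash
python3 -m inch '[{"linear":[0.5,0,0],"angular":[0,0,0],"jaw":-1},{"linear":[1.2,0,0],"angular":[0,0,0],"jaw":-1},{"linear":[1.5,-3,0],"angular":[0,0,0],"jaw":-1},{"linear":[1.5,-7,0],"angular":[0,0,0],"jaw":-1},{"linear":[1.5,-7,0],"angular":[0,0,0],"jaw":-1}]'
python3 - <<'E'
from h import *
fp()
p=wor(-22,-6,70); goto(p,1.831)
p=wor(-22,-6,24); goto(p,1.831)
for c in ["top","wrist"]:
    q,d=read_camera(c); cv2.imwrite(f"pics/{c}8.png",q[:,:,::-1])
E
```

```text
time_s: 12.35
eef_pos: [0.4524, 0.2106, 0.1517]
eef_rot: [-1.574, -0.003, 1.041]
force: [0.2, -0.2, 0.1]
opening: 0.0
push -0.03 Fxy 0.27
t 12.35 now [0.4524 0.2106 0.1517] [-1.574 -0.003  1.041] j [ 0.44 -0.05 -0.12  1.5  -0.   -0.6 ] F [ 0.2 -0.2  0.1]
linear cm [ -7.63   1.69 -13.75] angular [ 0.004 -0.79   0.002] dist mm 158.0 p [0.5326 0.0753 0.135 ]
t 12.35 now [0.4524 0.2106 0.1517] [-1.574 -0.003  1.041] j [ 0.44 -0.05 -0.12  1.5  -0.   -0.6 ] F [ 0.2 -0.2  0.1]
linear cm [ -7.64   6.29 -13.74] angular [ 0.004 -0.79   0.002] dist mm 169.0 p [0.5326 0.0753 0.089 ]
```

View pics/wrist8.png

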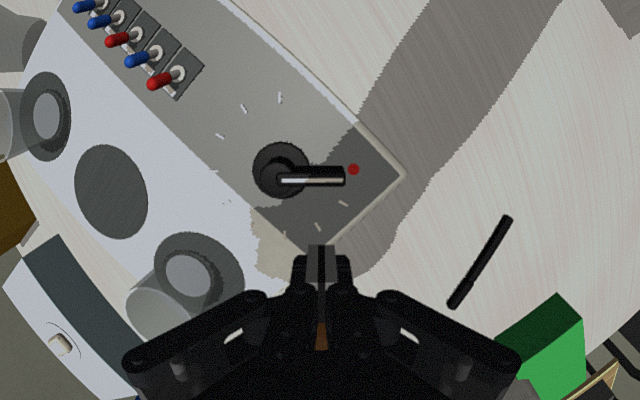

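The pointer (line from (280,180) to (343,181)) now aims at the red dot (353,169). All the toggles are still on. Moving to a point behind the left red toggle.

```bash
python3 -m inch '[{"linear":[-2,0,-3],"angular":[0,-0.16,0],"jaw":-1},{"linear":[-4,0,-7],"angular":[0,-0.32,0],"jaw":-1},{"linear":[-6,0.5,-11],"angular":[0,-0.48,0],"jaw":-1},{"linear":[-7.6,1,-13.7],"angular":[0,-0.64,0],"jaw":-1},{"linear":[-7.6,1.7,-13.7],"angular":[0,-0.79,0],"jaw":-1}]'
python3 - <<'E'
from h import *
p=wor(-22,-6,24); goto(p,1.831)
q,d=read_camera("wrist"); cv2.imwrite(f"pics/wrist9.png",q[:,:,::-1])
q,d=read_camera("top"); cv2.imwrite("pics/top9.png",cv2.resize(q[150:310,225:425,::-1],(750,600),interpolation=cv2.INTER_CUBIC))
E
```

```text
time_s: 13.08
eef_pos: [0.531, 0.0733, 0.1298]
eef_rot: [-1.568, 0.0, 1.833]
force: [-1.0, 0.6, 0.4]
opening: 0.001
t 13.07 now [0.531  0.0733 0.1298] [-1.568  0.     1.833] j [ 0.14  0.04 -0.07  1.46 -0.   -1.7 ] F [-1.   0.6  0.4]
linear cm [ 0.16  4.08 -0.21] angular [-0.003  0.002 -0.   ] dist mm 41.0 p [0.5326 0.0753 0.089 ]
```

View pics/wrist9.png

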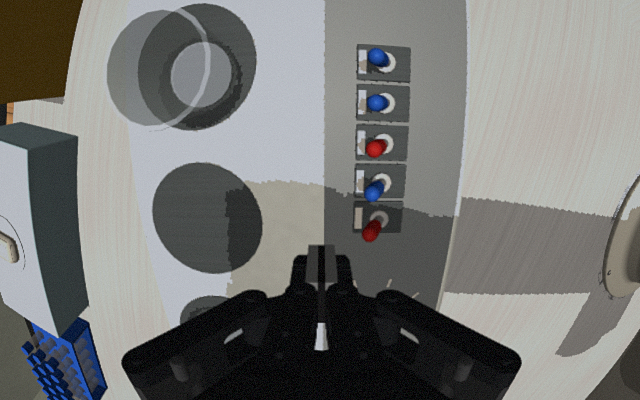

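View pics/top9.png

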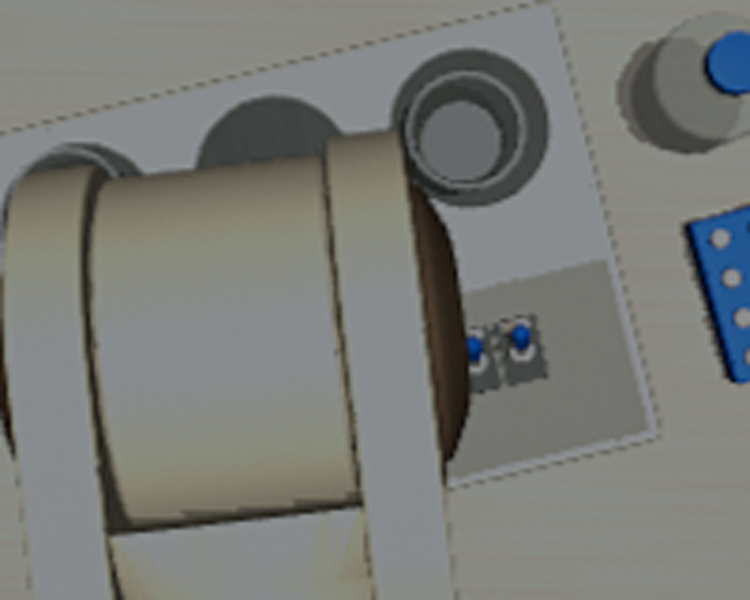

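In the wrist picture the left red toggle's tip is at (371,231). The fingertips are behind it, on the plate side. I'll lower, then push along tool +z.

```bash
python3 -m inch '[{"linear":[0.1,1,-0.2],"angular":[0,0,0],"jaw":-1},{"linear":[0.15,2.5,-0.2],"angular":[0,0,0],"jaw":-1},{"linear":[0.15,3.5,-0.2],"angular":[0,0,0],"jaw":-1},{"linear":[0.15,4.1,-0.2],"angular":[0,0,0],"jaw":-1},{"linear":[0.15,4.1,-0.2],"angular":[0,0,0],"jaw":-1}]'
python3 - <<'E'
from h import *
p=wor(-48,-6,24); goto(p,1.831)
q,d=read_camera("wrist"); cv2.imwrite(f"pics/wrist10.png",q[:,:,::-1])
E
```

```text
time_s: 13.8
eef_pos: [0.5322, 0.0773, 0.0903]
eef_rot: [-1.57, -0.0, 1.831]
force: [1.3, 0.0, 0.5]
opening: -0.002
t 13.8 now [0.5322 0.0773 0.0903] [-1.57  -0.     1.831] j [ 0.14  0.05 -0.13  1.39 -0.   -1.69] F [1.3 0.  0.5]
linear cm [-0.2   0.14  2.61] angular [-0.001  0.     0.   ] dist mm 26.0 p [0.5075 0.0687 0.089 ]
```

View pics/wrist10.png

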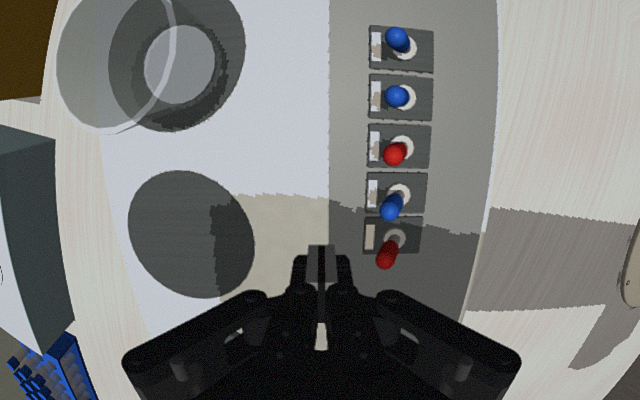

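```bash
python3 -m inch '[{"linear":[-0.2,0,0.4],"angular":[0,0,0],"jaw":-1},{"linear":[-0.2,0,0.8],"angular":[0,0,0],"jaw":-1},{"linear":[-0.2,0,1.2],"angular":[0,0,0],"jaw":-1},{"linear":[-0.2,0,1.6],"angular":[0,0,0],"jaw":-1},{"linear":[-0.2,0,2],"angular":[0,0,0],"jaw":-1}]'
python3 - <<'E'
from h import *
p=wor(-48,-6,24); goto(p,1.831)
q,d=read_camera("wrist"); cv2.imwrite(f"pics/wrist11.png",q[:,:,::-1])
E
```

```text
time_s: 14.48
eef_pos: [0.5144, 0.0704, 0.0917]
eef_rot: [-1.574, 0.0, 1.831]
force: [4.5, 0.7, 7.1]
opening: 0.004
t 14.47 now [0.5144 0.0704 0.0917] [-1.574  0.     1.831] j [ 0.14  0.   -0.18  1.38  0.   -1.7 ] F [4.5 0.7 7.1]
linear cm [0.01 0.27 0.72] angular [ 0.003  0.    -0.   ] dist mm 8.0 p [0.5075 0.0687 0.089 ]
```

View pics/wrist11.png

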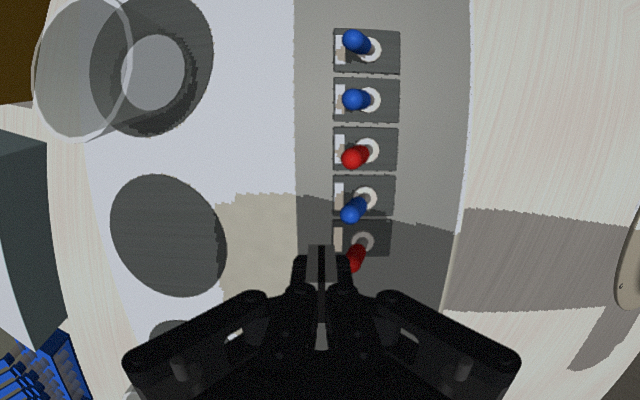

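The upward force (7 N) shows the fingers' tapered back riding on the bat's tip. The flat side face (tool x) worked well on the knob, so I'll back off, lift, turn a quarter and use that face.

```bash
python3 -m inch '[{"linear":[0,0,-0.5],"angular":[0,0,0],"jaw":-1},{"linear":[0,0,-1.2],"angular":[0,0,0],"jaw":-1},{"linear":[0,-1.5,-1.5],"angular":[0,0,0],"jaw":-1},{"linear":[0,-3.5,-1.5],"angular":[0,0.16,0],"jaw":-1},{"linear":[0,-3.5,-1.5],"angular":[0,0.34,0],"jaw":-1}]'
python3 - <<'E'
from h import *
p=wor(-24,-6,60); goto(p,TH)
q,d=read_camera("wrist"); cv2.imwrite(f"pics/wrist12.png",q[:,:,::-1])
E
```

```text
time_s: 15.15
eef_pos: [0.5292, 0.0743, 0.1283]
eef_rot: [-1.573, -0.001, 1.486]
force: [0.4, 0.4, -0.3]
opening: -0.003
t 15.15 now [0.5292 0.0743 0.1283] [-1.573e+00 -1.000e-03  1.486e+00] j [ 0.14  0.03 -0.08  1.46 -0.   -1.35] F [ 0.4  0.4 -0.3]
linear cm [ 0.07  0.33 -0.14] angular [0.002 1.226 0.002] dist mm 4.0 p [0.5306 0.0748 0.125 ]
```

View pics/wrist12.png

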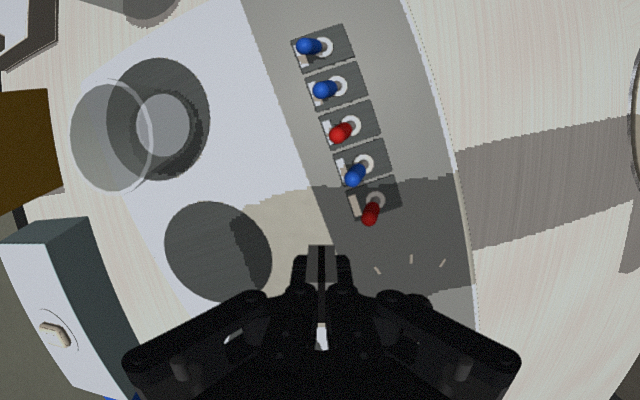

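The left red bat (tip at (372,217)) is still on and the fingers are clear. Turning 1.2 rad over two calls.

```bash
python3 -m inch '[{"linear":[0,0,0],"angular":[0,0.16,0],"jaw":-1},{"linear":[0,0,0],"angular":[0,0.33,0],"jaw":-1},{"linear":[0,0,0],"angular":[0,0.5,0],"jaw":-1},{"linear":[0,0,0],"angular":[0,0.67,0],"jaw":-1},{"linear":[0,0,0],"angular":[0,0.84,0],"jaw":-1}]'
python3 - <<'E'
from h import *
p=wor(-24,-6,60); goto(p,TH)
E
```

```text
time_s: 15.82
eef_pos: [0.5282, 0.0741, 0.1262]
eef_rot: [-1.571, 0.0, 0.649]
force: [-0.2, 0.2, -0.4]
opening: 0.002
t 15.82 now [0.5282 0.0741 0.1262] [-1.571  0.     0.649] j [ 0.14  0.03 -0.08  1.45 -0.   -0.51] F [-0.2  0.2 -0.4]
linear cm [ 0.24  0.12 -0.09] angular [-0.     0.389 -0.   ] dist mm 3.0 p [0.5306 0.0748 0.125 ]
```

```bash
python3 -m inch '[{"linear":[0.1,0,-0.1],"angular":[0,0.16,0],"jaw":-1},{"linear":[0.2,0,-0.1],"angular":[0,0.3,0],"jaw":-1},{"linear":[0.2,0,-0.1],"angular":[0,0.39,0],"jaw":-1},{"linear":[0.2,0,-0.1],"angular":[0,0.39,0],"jaw":-1},{"linear":[0.2,0,-0.1],"angular":[0,0.39,0],"jaw":-1}]'
python3 - <<'E'
from h import *
p=wor(-24,-6,20); goto(p,TH)
q,d=read_camera("wrist"); cv2.imwrite(f"pics/wrist13.png",q[:,:,::-1])
E
```

```text
time_s: 16.45
eef_pos: [0.5304, 0.0745, 0.126]
eef_rot: [-1.571, 0.0, 0.264]
force: [0.3, -0.6, 0.5]
opening: -0.004
t 16.45 now [0.5304 0.0745 0.126 ] [-1.571  0.     0.264] j [ 0.14  0.04 -0.08  1.45 -0.   -0.12] F [ 0.3 -0.6  0.5]
linear cm [0.04 4.1  0.03] angular [ 0.     0.005 -0.   ] dist mm 41.0 p [0.5306 0.0748 0.085 ]
```

View pics/wrist13.png

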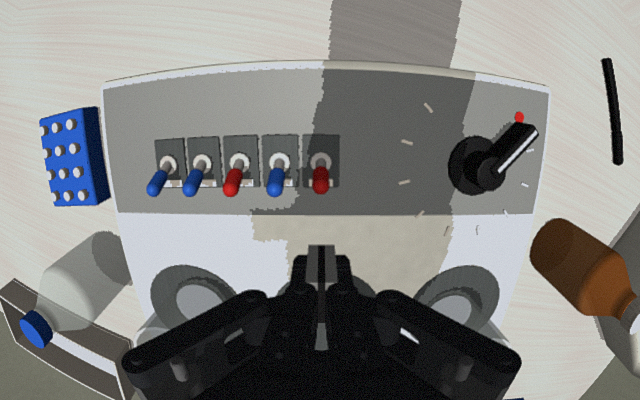

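The fingers are centred on the left red toggle (column 320 against finger centre 322). Lowering.

```bash
python3 -m inch '[{"linear":[0,1,0],"angular":[0,0,0],"jaw":-1},{"linear":[0,2.5,0],"angular":[0,0,0],"jaw":-1},{"linear":[0,3.5,0],"angular":[0,0,0],"jaw":-1},{"linear":[0,4.1,0],"angular":[0,0,0],"jaw":-1},{"linear":[0,4.1,0],"angular":[0,0,0],"jaw":-1}]'
python3 -m inch '[{"linear":[-0.4,0,0],"angular":[0,0,0],"jaw":-1},{"linear":[-0.8,0,0],"angular":[0,0,0],"jaw":-1},{"linear":[-1.2,0,0],"angular":[0,0,0],"jaw":-1},{"linear":[-1.6,0,0],"angular":[0,0,0],"jaw":-1},{"linear":[-2,0,0],"angular":[0,0,0],"jaw":-1}]'
python3 - <<'E'
from h import *
p=wor(-53,-6,20); goto(p,TH)
q,d=read_camera("wrist"); cv2.imwrite(f"pics/wrist14.png",q[:,:,::-1])
E
```

```text
time_s: 17.12
eef_pos: [0.5301, 0.0744, 0.0842]
eef_rot: [-1.571, 0.001, 0.261]
force: [-0.0, 0.2, -0.0]
opening: -0.0
time_s: 17.75
eef_pos: [0.5112, 0.0693, 0.0852]
eef_rot: [-1.571, -0.001, 0.261]
force: [2.0, 0.6, 2.0]
opening: 0.0
t 17.75 now [0.5112 0.0693 0.0852] [-1.571e+00 -1.000e-03  2.610e-01] j [ 0.13 -0.   -0.2   1.37  0.   -0.13] F [2.  0.6 2. ]
linear cm [-0.88  0.02  0.03] angular [0.    0.001 0.001] dist mm 9.0 p [0.5026 0.0674 0.085 ]
```

View pics/wrist14.png

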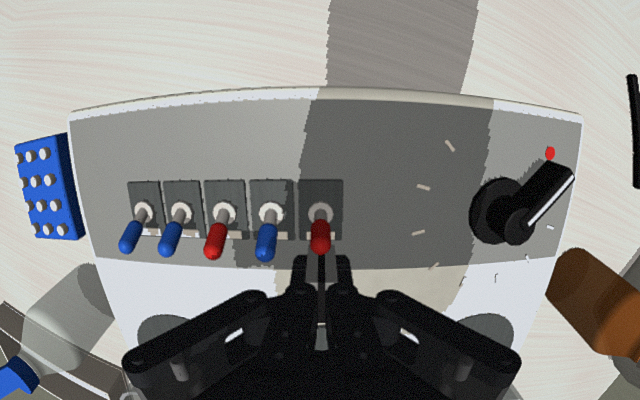

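The force is now mostly lateral at 2 N and the toggle is starting to move. Continuing the push.

```bash
python3 -m inch '[{"linear":[-0.25,0,0],"angular":[0,0,0],"jaw":-1},{"linear":[-0.5,0,0],"angular":[0,0,0],"jaw":-1},{"linear":[-0.75,0,0],"angular":[0,0,0],"jaw":-1},{"linear":[-0.9,0,0],"angular":[0,0,0],"jaw":-1},{"linear":[-1,0,0],"angular":[0,0,0],"jaw":-1}]'
python3 - <<'E'
from h import *
p=wor(-53,-6,20); goto(p,TH)
q,d=read_camera("wrist"); cv2.imwrite(f"pics/wrist15.png",q[:,:,::-1])
E
```

```text
time_s: 18.42
eef_pos: [0.5013, 0.0667, 0.0849]
eef_rot: [-1.571, -0.0, 0.261]
force: [1.2, 0.4, 2.4]
opening: -0.001
t 18.43 now [0.5013 0.0667 0.0849] [-1.571 -0.     0.261] j [ 0.13 -0.02 -0.22  1.37 -0.   -0.13] F [1.2 0.4 2.4]
linear cm [ 0.15 -0.01  0.03] angular [0.    0.001 0.   ] dist mm 2.0 p [0.5026 0.0674 0.085 ]
```

View pics/wrist15.png

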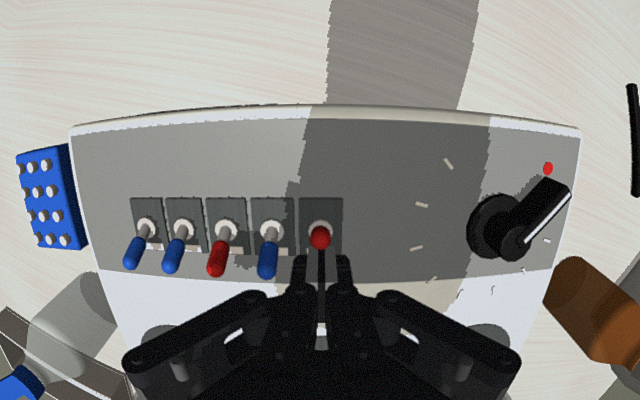

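The left red cap is about upright now, at (320,237). Continuing to the stop.

```bash
python3 -m inch '[{"linear":[-0.25,0,0],"angular":[0,0,0],"jaw":-1},{"linear":[-0.5,0,0],"angular":[0,0,0],"jaw":-1},{"linear":[-0.7,0,0],"angular":[0,0,0],"jaw":-1},{"linear":[-0.85,0,0],"angular":[0,0,0],"jaw":-1},{"linear":[-0.95,0,0],"angular":[0,0,0],"jaw":-1}]'
python3 - <<'E'
from h import *
print(loc(bot.get_obs()["eef_pos"]))
q,d=read_camera("wrist"); cv2.imwrite(f"pics/wrist16.png",q[:,:,::-1])
E
```

```text
time_s: 19.1
eef_pos: [0.4972, 0.0656, 0.0866]
eef_rot: [-1.571, -0.012, 0.262]
force: [27.2, 7.5, -4.2]
opening: -0.003
[-58.66195494  -6.31908276]
```

View pics/wrist16.png

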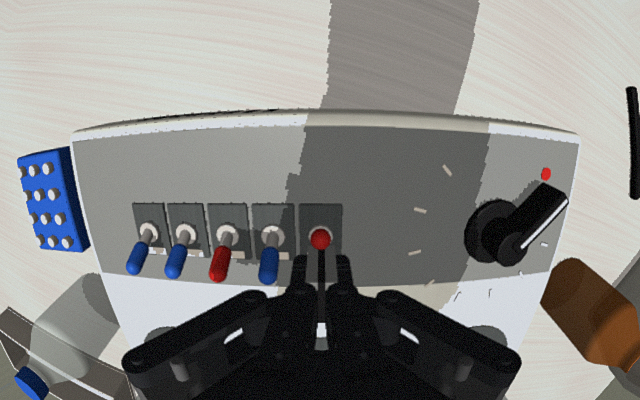

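There is a firm 27 N stop. I'll check from the camera's line of sight whether the bat is really at its off lean.

```bash
cat >> h.py <<'E'
def wproj(X):
    i=camera_info("wrist");K,R,t=i["intrinsics"],i["R"],i["t"];c=R@np.asarray(X)+t
    th=np.arctan2(np.hypot(c[0],c[1]),c[2]);ph=np.arctan2(c[1],c[0]);return np.array([K[0,2]+K[0,0]*th*np.cos(ph),K[1,2]+K[1,1]*th*np.sin(ph)])
E
python3 - <<'E'
from h import *
i=camera_info("wrist");o=-i["R"].T@i["t"];print("cam",loc(o),o[2]*1e3-65)
for y in (-6,-60):
  print("pivot",wproj(wor(-62,y,6)))
  for a in (0,.2,.4,.6,.8):
    l=.4-a; print(y,a,np.round(wproj(wor(-62+32*np.sin(l),y,6+32*np.cos(l))),1),np.round(wproj(wor(-62+26*np.sin(l),y,6+26*np.cos(l))),1))
q=cv2.imread("pics/wrist16.png")[190:290,180:380]; cv2.imwrite("pics/w16z.png",cv2.resize(q,(800,400),interpolation=cv2.INTER_CUBIC))
E
```

```text
cam [-141.19714959   -7.08104407] 163.84067084083964
pivot [322.54473159 239.45631193]
-6 0 [322.8 287.5] [322.7 277.6]
-6 0.2 [322.8 279.6] [322.8 271.2]
-6 0.4 [322.9 269.4] [322.8 263. ]
-6 0.6 [322.9 257.3] [322.9 253.4]
-6 0.8 [323.  243.9] [322.9 242.9]
pivot [230.22250384 238.2200741 ]
-60 0 [219.  284.2] [221.2 274.9]
-60 0.2 [216.2 276.5] [219.  268.5]
-60 0.4 [213.8 266.5] [217.3 260.5]
-60 0.6 [212.3 254.8] [216.1 251.2]
-60 0.8 [211.7 241.9] [215.7 241.1]
```

View pics/w16z.png

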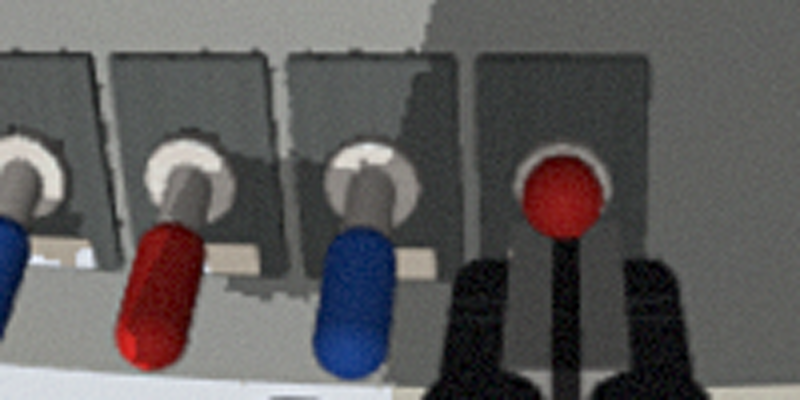

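The cap centre is at row 239.5. The model predicts 243 at 0.8 rad and 257 at 0.6 rad, so the toggle is fully off. I'll retreat, lift and shift 54 mm along the row.

```bash
python3 -m inch '[{"linear":[0.6,0,0],"angular":[0,0,0],"jaw":-1},{"linear":[1.5,0,0],"angular":[0,0,0],"jaw":-1},{"linear":[2.5,-1,0],"angular":[0,0,0],"jaw":-1},{"linear":[3.8,-4,0],"angular":[0,0,0],"jaw":-1},{"linear":[3.8,-4,-2],"angular":[0,0,0],"jaw":-1}]'
python3 - <<'E'
from h import *
p=wor(-24,-60,60); goto(p,TH)
q,d=read_camera("wrist"); cv2.imwrite(f"pics/wrist17.png",q[:,:,::-1])
E
```

```text
time_s: 19.77
eef_pos: [0.5351, 0.0553, 0.126]
eef_rot: [-1.571, -0.001, 0.263]
force: [-0.5, -0.3, 0.3]
opening: 0.002
t 19.77 now [0.5351 0.0553 0.126 ] [-1.571e+00 -1.000e-03  2.630e-01] j [ 0.1   0.04 -0.07  1.45  0.   -0.16] F [-0.5 -0.3  0.3]
linear cm [ 0.06  0.1  -3.4 ] angular [0.    0.003 0.001] dist mm 34.0 p [0.5445 0.0226 0.125 ]
```

View pics/wrist17.png

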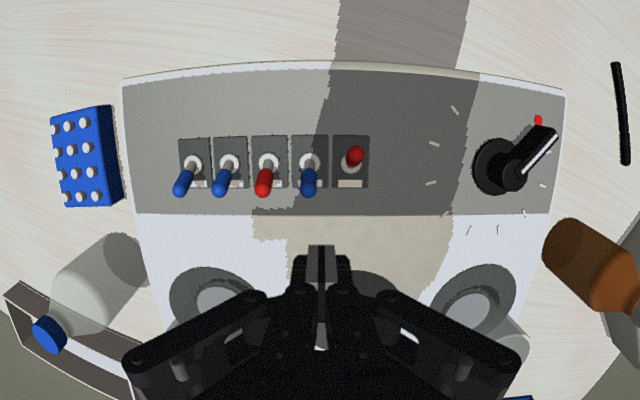

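The left red cap (355,156) now leans to the front, and the blues are unchanged. Moving to the second red.

```bash
python3 -m inch '[{"linear":[0,0,-1.5],"angular":[0,0,0],"jaw":-1},{"linear":[0,0,-3],"angular":[0,0,0],"jaw":-1},{"linear":[0,0,-3.4],"angular":[0,0,0],"jaw":-1},{"linear":[0,0,-3.4],"angular":[0,0,0],"jaw":-1},{"linear":[0,0,-3.4],"angular":[0,0,0],"jaw":-1}]'
python3 - <<'E'
from h import *
p=wor(-24,-60,20); goto(p,TH)
q,d=read_camera("wrist"); cv2.imwrite(f"pics/wrist18.png",q[:,:,::-1])
E
```

```text
time_s: 20.45
eef_pos: [0.5427, 0.0222, 0.1248]
eef_rot: [-1.571, 0.0, 0.261]
force: [-0.2, -0.4, 0.0]
opening: 0.005
t 20.45 now [0.5427 0.0222 0.1248] [-1.571  0.     0.261] j [ 0.04  0.06 -0.06  1.45  0.   -0.22] F [-0.2 -0.4  0. ]
linear cm [0.19 3.98 0.  ] angular [-0.     0.002 -0.   ] dist mm 40.0 p [0.5445 0.0226 0.085 ]
```

View pics/wrist18.png

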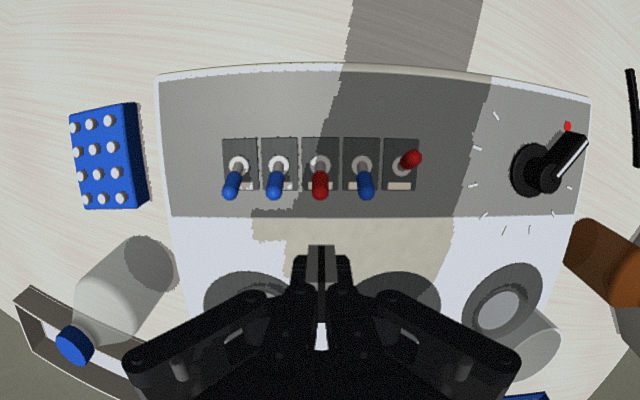

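The fingers are centred on the middle red toggle (column 320). Lowering and pushing the same way.

```bash
python3 -m inch '[{"linear":[0.1,1,0],"angular":[0,0,0],"jaw":-1},{"linear":[0.2,2.5,0],"angular":[0,0,0],"jaw":-1},{"linear":[0.2,3.5,0],"angular":[0,0,0],"jaw":-1},{"linear":[0.2,4,0],"angular":[0,0,0],"jaw":-1},{"linear":[0.2,4,0],"angular":[0,0,0],"jaw":-1}]'
python3 -m inch '[{"linear":[-0.4,0,0],"angular":[0,0,0],"jaw":-1},{"linear":[-0.8,0,0],"angular":[0,0,0],"jaw":-1},{"linear":[-1.2,0,0],"angular":[0,0,0],"jaw":-1},{"linear":[-1.6,0,0],"angular":[0,0,0],"jaw":-1},{"linear":[-2,0,0],"angular":[0,0,0],"jaw":-1}]'
python3 - <<'E'
from h import *
print(loc(bot.get_obs()["eef_pos"]))
q,d=read_camera("wrist"); cv2.imwrite(f"pics/wrist19.png",q[:,:,::-1])
E
```

```text
time_s: 21.12
eef_pos: [0.5445, 0.0225, 0.0843]
eef_rot: [-1.571, 0.001, 0.261]
force: [0.4, 0.2, -0.1]
opening: -0.003
time_s: 21.75
eef_pos: [0.5257, 0.0172, 0.0853]
eef_rot: [-1.571, -0.001, 0.261]
force: [2.4, 0.4, 1.7]
opening: 0.003
[-43.58145286 -60.38390741]
```

View pics/wrist19.png

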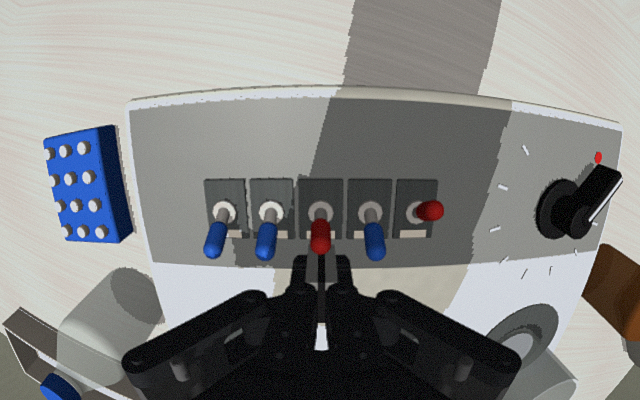

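Contact is only with the red bat. Pushing another 16 mm to the stop.

```bash
python3 -m inch '[{"linear":[-0.4,0,0],"angular":[0,0,0],"jaw":-1},{"linear":[-0.8,0,0],"angular":[0,0,0],"jaw":-1},{"linear":[-1.2,0,0],"angular":[0,0,0],"jaw":-1},{"linear":[-1.5,0,0],"angular":[0,0,0],"jaw":-1},{"linear":[-1.7,0,0],"angular":[0,0,0],"jaw":-1}]'
python3 - <<'E'
from h import *
print(loc(bot.get_obs()["eef_pos"]))
q,d=read_camera("wrist"); cv2.imwrite(f"pics/wrist20.png",q[:,:,::-1])
print(wproj(wor(-62+32*np.sin(-.4),-60,6+32*np.cos(.4))),wproj(wor(-62+32*np.sin(-.2),-60,6+32*np.cos(.2))))
E
```

```text
time_s: 22.42
eef_pos: [0.5118, 0.0136, 0.0857]
eef_rot: [-1.571, -0.007, 0.262]
force: [20.0, 6.6, -2.5]
opening: 0.0
[-57.90129339 -60.35443381]
[323.05859704 243.01687212] [323.03321737 256.47864245]
```

View pics/wrist20.png

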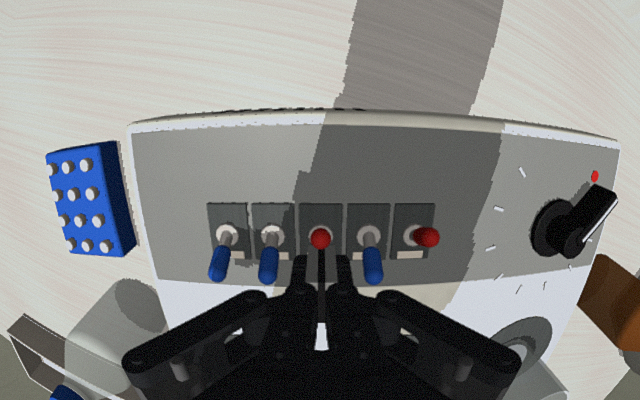

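The red cap is at row 239 against a 20 N stop, so it is off. Retreating and lifting well clear.

```bash
python3 -m inch '[{"linear":[0.6,0,0],"angular":[0,0,0],"jaw":-1},{"linear":[1.5,0,0],"angular":[0,0,0],"jaw":-1},{"linear":[2.5,-1,0],"angular":[0,0,0],"jaw":-1},{"linear":[3,-5,0],"angular":[0,0,0],"jaw":-1},{"linear":[3,-10,0],"angular":[0,0,0],"jaw":-1}]'
python3 -m inch '[{"linear":[-3,-1,0],"angular":[0,0,0],"jaw":-1},{"linear":[-8,-2,0],"angular":[0,0,0],"jaw":-1},{"linear":[-13,-2,0],"angular":[0,0,0],"jaw":-1},{"linear":[-18,-2,0],"angular":[0,0,0],"jaw":-1},{"linear":[-20,-2,0],"angular":[0,0,0],"jaw":-1}]'
python3 - <<'E'
from h import *
q,d=read_camera("wrist"); cv2.imwrite(f"pics/wrist21.png",q[:,:,::-1])
q,d=read_camera("top"); cv2.imwrite("pics/top21f.png",q[:,:,::-1]);cv2.imwrite("pics/top21.png",cv2.resize(q[150:310,225:425,::-1],(750,600),interpolation=cv2.INTER_CUBIC))
a=cv2.imread("pics/top0.png").astype(int)
for n,(u,v) in dict(A=(243,205),B=(350,184),amber=(177,237),bc=(413,172),rack=(430,227)).items():
    print(n,abs(a-q[:,:,::-1])[v-18:v+18,u-20:u+20].mean())
E
```

```text
time_s: 23.1
eef_pos: [0.5374, 0.0207, 0.1842]
eef_rot: [-1.57, 0.004, 0.261]
force: [1.1, -0.9, 1.0]
opening: 0.004
time_s: 23.72
eef_pos: [0.3427, -0.0314, 0.2048]
eef_rot: [-1.571, 0.001, 0.261]
force: [0.6, 0.3, -0.4]
opening: 0.0
A 0.893287037037037
B 0.8905092592592593
amber 1.2166666666666666
bc 0.9726851851851852
rack 0.9921296296296296
```

View pics/top21.png

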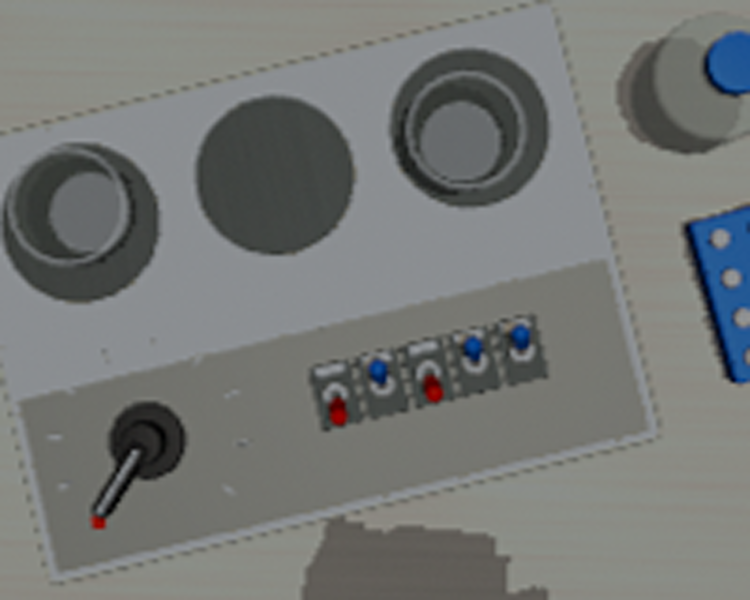

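View pics/wrist21.png

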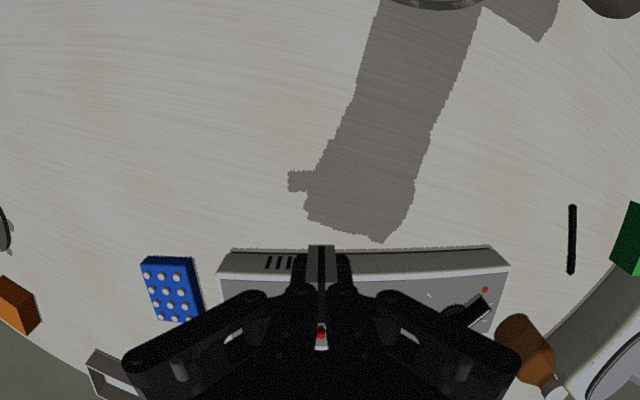

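The top view shows the pointer on the red dot at (97,521). The reds lean forward at (338,411) and (432,389), and the three blues lean back. The beakers, bottles and rack are unchanged from the first picture. Handing in.

```bash
python3 -c "
from rig import bot
print(bot.finish_job())"
```

```text
the job is handed in; nothing more can be done
None
```

I turned the knob anticlockwise to its off stop with shut fingers and pressed it there at about 13 N for over half a second. Then I tipped both red toggles to their off stops and handed the job in at about 24 s; no verdict was reported.

**Last checks:**
- **Knob and toggles:** the final top view shows the pointer on the red dot, both reds leaning to the front edge and all three blues still leaning back.
- **Surroundings:** the picture patches around the beakers, bottles and tube rack match those from the start, so nothing was moved. The gripper was clear of everything and the force reading was near zero.

**What went wrong or disagreed:**
- **First push on a red toggle:** using the back of the finger made the gripper ride up on the bat (7 N upwards, toggle not moved). I redid it with the flat side of the fingers.
- **Red toggle stops:** the last bits of the pushes reached 27 N and 20 N at the end stops, more than needed.
- **Knob angle:** the wrist camera gave about 133.5 deg instead of 135 deg at the stop. That fits its error, because the fingers had stalled there while the force rose.
- **Networks:** they mislabelled several things, so I measured the scene from depth and pictures instead.

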